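Park the weak-kneed desk lamp in its bracket

ROBOT

A 6-joint arm with a two-finger parallel gripper is mounted at the origin on the work surface. World frame = base frame: x ahead of the robot, y to its left, z up, the work surface at z = 0. Lengths are in m, angles in degrees, forces in N, time in s.
With the tool pointing down it reaches from about 0.375 to 0.9 m from the base axis. Payload 3.1 kg.
Tool frame: the origin (TCP) lies between the finger pads; the fingertips stand 11 mm ahead of it and the grasp point (between the pads) lies 8 mm behind it; z points along the fingers, y is the line along which they close (so a half turn about z gives the same grasp; the last joint's range is limited). The gripper opens to 87 mm and grips with 3 to 60 N. Pads are 19 mm wide; open, the fingers measure 117 mm over their backs; the gripper's body (75 mm by 190 mm) begins 51 mm behind the grasp point.
Start: joints at [-75.888, 30.224, 82.088, -0, 67.689, -10.227], TCP at [0.258, -0.569, 0.234] pointing down, gripper open.
Joint ranges: [-176.69, 176.69], [-43.24, 126.21], [12.49, 139.97], [-82, 262], [0, 151.66], [-163.58, 163.58]. Speed limits (degrees/s): [159.86, 159.86, 180, 180, 180, 180].

INTERFACE

Orientations are given as a 3x3 rotation matrix whose columns are the frame's x, y, z axes.
In Python, from rig import bot, viewer, workorder, models gives the robot as it stands.
- The arm moves only by the shell command python3 -m jog 'ROWS'. ROWS is JSON, a list of rows, each a list of 7 numbers: the opening, from 0 (shut) to 1 (fully open), then the shift along the tool's x, y, z in m, then the turn, a rotation vector about the tool's x, y, z in degrees. In form: [[claw, x, y, z, ax, ay, az], ...]. A call has 1 to 20 rows; each row is the pose to reach, as a shift and turn from the pose commanded when the call began, along the tool's axes at that moment; what a row does not reach only later rows make up. A row lasts 1/8 s, in which the tool goes at most 62.5 mm and 10.7 degrees, less where a joint would pass 70% of its speed; a pose out of reach is approached as far as the arm can. A call with a gripper value outside its range is refused whole. The fingers move at their own pace and stop on an object; the grip force is fixed at half the most. Time passes only in rows, so rows that repeat a pose let the fingers close. It gives the time, the measured TCP pose, the force, the opening and the grip force at its end, in the units of the state.
- bot.read_state(): the state, without advancing time (a new reading comes with each control period).
- viewer.capture(name): name is "side" or "top"; returns (picture, depth): 400x640x3 uint8, blue, green, red; 400x640 float32, m along the optical axis (not along the pixel's ray), 0 where there is no reading.
- viewer.camera_info(name): a dict with "fx", "fy", "cx", "cy" (pixels), "dist_coeffs" ([k1, k2, p1, p2, k3] as OpenCV has them; the pictures are not rectified), "world_to_cam" (4x4, takes a point from world to camera coordinates). Camera axes: x right, y down, z forward; pixel columns grow to the right and rows downward; lengths in m; the calibration is good to about 2 mm. A picture is of the moment at which its call begins. camera_info takes no time and is no camera call.
- workorder.hand_in(): hands the job in; it is judged then, once.
Trained networks look in the newest picture that a camera, given by its name, has taken for a name from the list of things; names that differ only in an ending like _2 or _b are one class to them, and where a whole thing is asked for, a point or a joint stands for the part that bears it (a point fixed in the world has none). Each returns a list of dicts, best first, with "p" (0 to 1); they miss things now and then, are a little off and sometimes report something else, mostly with a low value. They report only what shows in the picture. A call takes as long as a camera call.
- models.outline_of(camera, thing): "mask" (400x640 bool, what is visible of it).
- models.tip_of(camera, thing): "xyz" ([x, y, z] in m, in world coordinates, good to about 4 mm: a listed point, or the origin of a listed thing).
The state is a dict: "time_s": time; "joint_positions": joint angles; "qvel": joint speeds; "tau": joint torques, N m; "position": TCP position; "tcp_rot": TCP orientation; "force": force on the tool from outside, world axes, zero at the start; "moment": the same for the moment, N m; "opening": opening from 0.0 (shut) to 1.0 (fully open); "grasp_force": force on a finger pad.
Only numpy, scipy, OpenCV 4.12 (cv2) and the standard library are available. Lean on these libraries where they do the work, as an engineer would, in place of code of your own. Each camera call takes 0.05 s, during which the arm holds its last target. There are 200 camera calls.

TASK

The desk lamp's knuckle spring is too weak and the lamp lolls over on its stop: take it by the rubber handle block, lift it clear of the desk with its base kept level, and away from the bracket work the mast upright by moving the base and keep it balanced in the air for five seconds. Then carry it in balanced between the two prongs of the bracket, set the base down flat on the desk and let go, so that the prongs keep the mast up. Do not touch the mast or head, do not bring it to the bracket leaning on its stop, whip it about or strike the bracket hard, and leave the other things where they are.

Things in the scene. Friction and masses are not known exactly. Their poses are not given: they have to be found in the camera images.
- lamp_base: Lamp base, about 0.55 kg: dark steel plate 300 x 120 x 14 mm (x -140 to +160 mm), grey ballast box 56 x 90 mm, top at 54 mm, at x = -100, handle block at x = 0, clevis (top at 64 mm) for the knuckle at x = +130. Origin: underside of the plate below the handle; x toward the mast, y across, z up. The whole lamp, 0.76 kg, balances 4 mm ahead of the handle's middle. Starts flat on the desk.
- lamp_handle (a point): Point 75 mm above the base's underside, inside the black rubber handle block (50 mm along x, 30 mm across y, from 14 to 100 mm above the underside). Take it from above, fingers closing along the base's y. Axes as the base.
- knuckle (a joint): Lean of the mast, rad: 0 = square to the base, + = toward the base's +y; stops at -0.24 and +0.24. Hinge along the base's x, at x = +130 mm, 55 mm above the underside. Centring spring 0.56 N m/rad, damping 0.004 N m s/rad, no dry friction. Upright is unstable, time constant 0.46 s (0.4 to 0.55). 0.01 rad of base tilt shifts the balance point 0.05 rad. Rests on the + stop at the start.
- lamp: Mast and head, turning on the knuckle: steel rod of 14 mm diameter, flat aluminium head 92 mm across, 365 to 425 mm from the hinge. 0.20 kg nominal (varies by 6 percent), centre of mass 351 mm above the hinge, moment of inertia about the hinge 0.0263 kg m2. Origin on the hinge, z along the mast. Not to be touched.
- lamp_neck (a point): Point on the mast's axis 145 mm from the hinge (200 mm above the base's underside when upright): it belongs at the throat of the bracket.
- bracket: Fixed steel bracket: a post with two level round prongs (12 mm thick, 46 mm clear between them, axes 200 mm above the desk), open to its -x. Origin on the desk, midway between the prongs, 45 mm inside their tips; x into the bracket, y across. A crosspiece closes the prongs at x = +68 mm; the foot plate, 12 mm high, 150 mm wide, begins at x = +70 mm; nothing else is under the prongs.
- bracket_throat (a point): Point midway between the prongs at the height of their axes, 200 mm above the desk and 45 mm inside the tips: where the mast belongs. Same axes as the bracket.
- tiffin: Round green plastic tiffin, 110 mm diameter, 75 mm high, origin under its centre; leave alone.
- pen_holder: White ceramic pen holder, 72 mm diameter, 100 mm high, origin under its centre; leave alone.
- stapler: Chrome-plated stapler, 140 x 36 x 46 mm, origin under its centre; leave alone.
- paperweight: Clear glass paperweight dome, 76 mm diameter, 38 mm high, origin under its centre; leave alone.

How it is judged:
By the outcome, as a careful person would: the job done as asked, in the order asked, and still so for the second after the job is handed in, with the robot touching nothing.
It also fails if it takes over 72 s, if anything falls off the work surface, if the arm or the gripper's body presses on something with over 40 N, if the wrist force passes 120 N, or if a joint passes its speed limit or range.

## Working session

There is one attempt and no reset: what is moved stays moved. The work goes in short steps, Python scripts to look and compute and a shell command to move; the robot and the scene stay as the last step left them, time stands still between calls to the robot, and variables do not carry over. Pictures are saved under pics/ and viewed, at most 10 in all, crops included, and the job is handed in when it is done.

```bash
mkdir -p pics; ls; cat > look.py <<'E'
from rig import bot, viewer, workorder, models
import cv2, numpy as np
print(bot.read_state()["time_s"])
for c in ("side","top"):
    im,d=viewer.capture(c); cv2.imwrite(f"pics/{c}0.png",im)
    k=viewer.camera_info(c); print(c,{a:np.round(b,3).tolist() for a,b in k.items()})
for c in ("side","top"):
    for t in ("lamp_base","lamp_handle","knuckle","lamp_neck","lamp","bracket","bracket_throat","tiffin","pen_holder","stapler","paperweight"):
        try: print(c,t,[(np.round(r["xyz"],4).tolist(),round(r["p"],2)) for r in models.tip_of(c,t)[:2]])
        except Exception as e: print(c,t,e)
print(bot.read_state())
E
python3 look.py
```

```text
pics
0.0
side {'fx': 498.858, 'fy': 498.858, 'cx': 316.078, 'cy': 209.632, 'dist_coeffs': [-0.137, 0.0, 0.0, 0.0, 0.0], 'world_to_cam': [[-0.966, -0.258, 0.006, 0.509], [-0.164, 0.597, -0.785, 0.162], [0.199, -0.759, -0.62, 1.499], [0.0, 0.0, 0.0, 1.0]]}
top {'fx': 474.518, 'fy': 474.518, 'cx': 314.048, 'cy': 196.032, 'dist_coeffs': [0.03, 0.0, 0.0, 0.0, 0.0], 'world_to_cam': [[-0.02, -1.0, 0.003, 0.091], [-0.991, 0.02, -0.136, 0.53], [0.136, -0.006, -0.991, 1.328], [0.0, 0.0, 0.0, 1.0]]}
side lamp_base [([0.4356, -0.2909, 0.0035], 0.63), ([0.7339, 0.1598, 0.1985], 0.34)]
side lamp_handle [([0.4418, -0.2955, 0.0737], 0.9)]
side knuckle it knows: bracket, bracket_throat, lamp, lamp_base, lamp_handle, lamp_neck, paperweight, pen_holder, stapler, tiffin
side lamp_neck [([0.5639, -0.2504, 0.1925], 0.64), ([0.7485, -0.1647, -0.0024], 0.41)]
side lamp [([0.5712, -0.2825, 0.0531], 0.64)]
side bracket []
side bracket_throat [([0.7394, 0.1605, 0.2005], 0.57)]
side tiffin [([0.7486, -0.1692, -0.0022], 0.87)]
side pen_holder [([0.746, -0.0445, 0.0031], 0.66), ([0.7505, -0.1678, -0.0017], 0.3)]

[... 818 characters left out ...]
565901e-03,
        6.76879336e+01, -1.02282382e+01]), 'qvel': array([-0.00087457,  0.02310282,  0.14119931,  0.1295097 ,  0.01098589,
        0.09624928]), 'tau': array([ 8.86587186e-04, -4.40023720e+01, -1.76986831e+01,  6.34037331e-02,
        5.05176955e-02, -1.09570303e-05]), 'position': array([ 0.25762591, -0.56939643,  0.23354669]), 'tcp_rot': array([[ 9.11113534e-01,  4.12155464e-01,  3.60953782e-05],
       [ 4.12155464e-01, -9.11113535e-01,  1.44125663e-05],
       [ 3.88272056e-05,  1.74542313e-06, -9.99999999e-01]]), 'force': array([-0.59627376,  0.50153377, -0.64590045]), 'moment': array([ 0.03435534, -0.08358103, -0.0212894 ]), 'grasp_force': 0.0, 'opening': 0.9965450974671367}
```

View pics/side0.png

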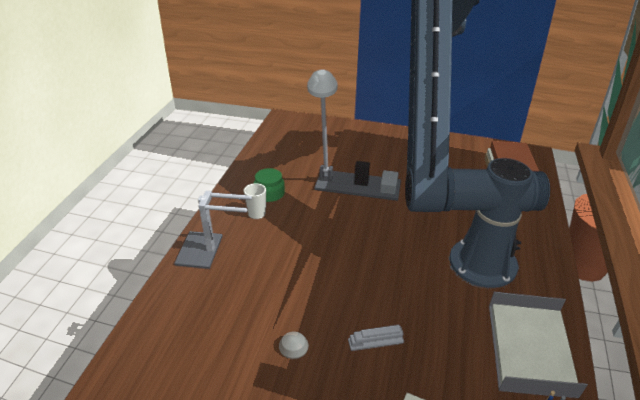

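View pics/top0.png

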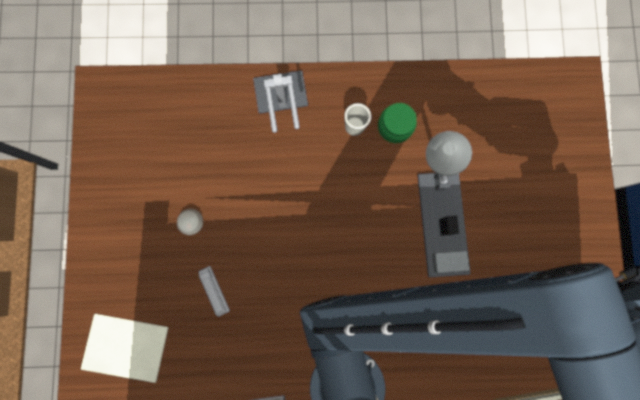

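```bash
cat > geo.py <<'E'
from rig import bot, viewer, workorder, models
import cv2, numpy as np
def cloud(c):
    im,d=viewer.capture(c); k=viewer.camera_info(c)
    K=np.array([[k["fx"],0,k["cx"]],[0,k["fy"],k["cy"]],[0,0,1]])
    v,u=np.nonzero(d>0)
    n=cv2.undistortPoints(np.stack([u,v],1).astype(float)[:,None],K,np.array(k["dist_coeffs"]))[:,0]
    z=d[v,u].astype(float)
    T=np.linalg.inv(k["world_to_cam"])
    P=np.c_[n*z[:,None],z]@T[:3,:3].T+T[:3,3]
    return im,P,im[v,u]
E
cat > m1.py <<'E'
from geo import *
im,P,col=cloud("top")
def sel(x0,x1,y0,y1,z0,z1):
    m=(P[:,0]>x0)&(P[:,0]<x1)&(P[:,1]>y0)&(P[:,1]<y1)&(P[:,2]>z0)&(P[:,2]<z1); return P[m]
desk=sel(.4,.6,0,.1,-.02,.02); print("desk z",np.median(desk[:,2]),desk[:,2].std())
q=sel(.27,.63,-.4,-.2,.008,.03); print("base",len(q),cv2.minAreaRect(q[:,:2].astype(np.float32)*1000))
q=sel(.40,.48,-.34,-.25,.09,.115); print("handle",len(q),q.mean(0),q.min(0),q.max(0),cv2.minAreaRect(q[:,:2].astype(np.float32)*1000))
q=sel(.64,.84,.08,.25,.18,.23); print("prongs",len(q),q.min(0),q.max(0))
a=np.deg2rad(7.)
ymid=.16+(q[:,0]-.735)*np.tan(a)
for s in (q[q[:,1]>ymid],q[q[:,1]<=ymid]):
    s=s[s[:,0]<.785]; f=cv2.fitLine(s[:,:2].astype(np.float32),cv2.DIST_HUBER,0,.01,.01).ravel()
    f2=f*np.sign(f[0]); print(len(s),"yaw",np.degrees(np.arctan2(f[1],f[0])),"y at .735",f[3]-(f[2]-.735)*f[1]/f[0],"tip x",np.sort(s[:,0])[:5],"z",s[:,2].max(),np.median(s[:,2]))
q=sel(.5,.64,-.27,-.1,.38,.55); print("head",len(q),q.mean(0),q.min(0),q.max(0))
E
python3 m1.py
```

```text
desk z 0.0007880223741055792 0.0030074665965108944
base 3067 ((439.39459228515625, -299.3755187988281), (187.51702880859375, 327.6366882324219), 87.29065704345703)
handle 214 [ 0.4369409  -0.29185905  0.09994832] [ 0.41220815 -0.30872124  0.09009101] [ 0.46134907 -0.27592217  0.11007769] ((437.0474548339844, -292.5846862792969), (49.4415283203125, 32.02147674560547), 1.980144739151001)
prongs 703 [0.67872142 0.11638013 0.19087996] [0.82969772 0.20533148 0.217234  ]
193 yaw 10.073204 y at .735 0.18788506 tip x [0.67872142 0.68068496 0.68086801 0.68146355 0.68179521] z 0.21213446916798562 0.2057492952570119
175 yaw 8.3548565 y at .735 0.12791546 tip x [0.68855625 0.68902218 0.68930649 0.69001003 0.69081576] z 0.21337184341991655 0.20599244185788113
head 1599 [ 0.55800919 -0.18950884  0.44975944] [ 0.51868479 -0.24009881  0.40165407] [ 0.60873249 -0.15136606  0.47562114]
```

```bash
cat > m2.py <<'E'
from geo import *
k=viewer.camera_info("top"); K=np.array([[k["fx"],0,k["cx"]],[0,k["fy"],k["cy"]],[0,0,1]]); T=np.linalg.inv(k["world_to_cam"])
def onplane(uv,z):
    n=cv2.undistortPoints(np.array(uv,float).reshape(-1,1,2),K,np.array(k["dist_coeffs"]))[:,0]
    r=np.c_[n,np.ones(len(n))]@T[:3,:3].T; s=(z-T[2,3])/r[:,2]; return T[:3,3]+r*s[:,None]
m=models.outline_of("top","lamp_base")[0]["mask"].astype(np.uint8)
c=max(cv2.findContours(m,0,1)[0],key=cv2.contourArea)[:,0]
w=onplane(c,.014); print(cv2.minAreaRect(w[:,:2].astype(np.float32)*1000))
# long edges: rows of mask away from ends
L=[];R=[]
for v in range(195,245):
    u=np.nonzero(m[v])[0]; L.append((u[0]-.5,v)); R.append((u[-1]+.5,v))
for e in (L,R):
    p=onplane(e,.014); f=cv2.fitLine(p[:,:2].astype(np.float32),cv2.DIST_HUBER,0,.001,.01).ravel(); print("yaw",np.degrees(np.arctan(f[1]/f[0])),"y at .438",f[3]+(.438-f[2])*f[1]/f[0])
s=bot.read_state(); p=s["position"]; Rt=s["tcp_rot"]
for yaw in (4,5,6):
    print(yaw, "turn z", np.degrees(np.arctan2(Rt[1,0],Rt[0,0]))-yaw)
for z in (.2,.067): print(Rt.T@(np.array([.438,-.293,z])-p))
E
python3 m2.py
```

```text
Traceback (most recent call last):
  File "m2.py", line 6, in <module>
    m=models.outline_of("top","lamp_base")[0]["mask"].astype(np.uint8)
      ~~~~~~~~~~~~~~~~~~~~~~~~~~~~~~~~~~~~^^^
IndexError: list index out of range
```

```bash
sed -i 's/^m=models.*/viewer.capture("top"); o=models.outline_of("top","lamp_base") or models.outline_of("top","lamp_base") or models.outline_of("top","lamp_handle"); m=o[0]["mask"].astype(np.uint8)/' m2.py; python3 m2.py
```

```text
((508.0823974609375, -296.4570617675781), (153.6282501220703, 432.49176025390625), 85.28218078613281)
yaw 2.9340467 y at .438 -0.23150173
yaw 2.0851753 y at .438 -0.35318395
4 turn z 20.3381108055451
5 turn z 19.3381108055451
6 turn z 18.3381108055451
[ 0.27827706 -0.17750619  0.03354998]
[ 0.2782778  -0.17750424  0.16654998]
```

```bash
python3 -m jog '[[1,0.028,-0.018,0,0,0,2],[1,0.056,-0.036,0,0,0,4],[1,0.09,-0.058,0,0,0,7],[1,0.125,-0.08,0,0,0,10],[1,0.16,-0.102,0,0,0,13],[1,0.195,-0.125,0,0,0,16],[1,0.23,-0.147,0.01,0,0,19],[1,0.26,-0.166,0.02,0,0,21],[1,0.279,-0.178,0.04,0,0,21.8],[1,0.279,-0.178,0.065,0,0,21.8],[1,0.279,-0.178,0.09,0,0,21.8],[1,0.279,-0.178,0.115,0,0,21.8],[1,0.279,-0.178,0.14,0,0,21.8],[1,0.279,-0.178,0.157,0,0,21.8],[1,0.279,-0.178,0.166,0,0,21.8],[1,0.279,-0.178,0.166,0,0,21.8]]'; cat > pic.py <<'E'
import sys
from geo import *
n=sys.argv[1]; c=sys.argv[2]
im,P,col=cloud(c); x0,y0,x1,y1=map(int,sys.argv[3:7]) if len(sys.argv)>3 else (0,0,640,400)
cv2.imwrite(f"pics/{n}.png",cv2.resize(im[y0:y1,x0:x1],None,fx=min(800/(x1-x0),600/(y1-y0)),fy=min(800/(x1-x0),600/(y1-y0))))
s=bot.read_state(); print(s["time_s"],s["force"],s["moment"])
E
python3 pic.py grasp top
```

```text
time_s: 3.3
position: [0.4384, -0.2922, 0.0672]
tcp_rot: [[0.999, 0.044, -0.001], [0.044, -0.999, 0.001], [-0.001, -0.001, -1.0]]
force: [0.7, 0.9, -0.1]
opening: 1.001
grasp_force: 0.0
3.35 [0.25621829 0.16530377 0.34846392] [0.02325077 0.00333548 0.03097727]
```

View pics/grasp.png

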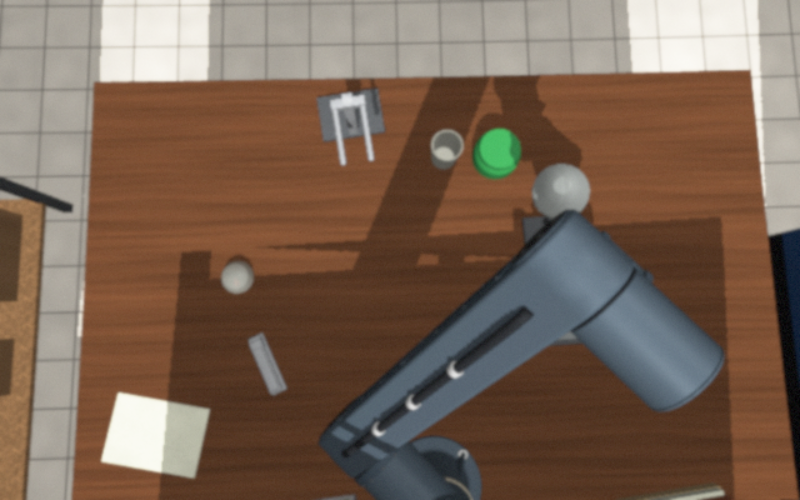

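```bash
python3 -m jog '[[0,0,0,0,0,0,0],[0,0,0,0,0,0,0],[0,0,0,0,0,0,0],[0,0,0,0,0,0,0],[0,0,0,0,0,0,0],[0,0,0,0,0,0,0],[0,0,0,-0.004,0,0,0],[0,0,0,-0.012,0,0,0],[0,0,0,-0.022,0,0,0],[0,0,0,-0.034,0,0,0],[0,0,0,-0.046,0,0,0],[0,0,0,-0.056,0,0,0],[0,0,0,-0.064,0,0,0],[0,0,0,-0.068,0,0,0],[0,0,0,-0.07,0,0,0],[0,0,0,-0.07,0,0,0]]'; python3 - <<'E'
from geo import *
im,P,c=cloud("top")
s=bot.read_state(); print(s["moment"],s["force"],s["tcp_rot"])
m=(P[:,2]>.43)&(P[:,2]<.6)&(abs(P[:,0]-.57)<.1)&(abs(P[:,1]+.19)<.1); q=P[m]; print(len(q),q.mean(0),q.min(0),q.max(0))
m=(P[:,2]>.07)&(P[:,2]<.1)&(abs(P[:,0]-.47)<.2)&(abs(P[:,1]+.29)<.1); q=P[m]; print(len(q)); A=np.c_[q[:,:2],np.ones(len(q))]; print(np.linalg.lstsq(A,q[:,2],rcond=None)[0],q.min(0),q.max(0))
E
```

```text
time_s: 5.35
position: [0.4383, -0.2921, 0.1374]
tcp_rot: [[0.999, 0.044, -0.0], [0.044, -0.999, 0.0], [-0.0, -0.0, -1.0]]
force: [-0.4, 1.1, -7.0]
opening: 0.342
grasp_force: 29.9
[-0.11908074  0.04878137  0.07900883] [ 0.86542503 -0.03973136 -6.89734066] [[ 9.99019860e-01  4.42619582e-02 -4.46339962e-04]
 [ 4.42621547e-02 -9.99019854e-01  4.40368697e-04]
 [-4.26410903e-04 -4.59693042e-04 -9.99999803e-01]]
2132 [ 0.54804869 -0.19696142  0.51124601] [ 0.47017896 -0.28953172  0.43038502] [ 0.60957855 -0.15018625  0.54233341]
1184
[ 0.00451379 -0.0047407   0.07994414] [ 0.48717835 -0.34922509  0.07111686] [ 0.59887008 -0.2250477   0.09945775]
```

```bash
python3 -m jog '[[0,0,-0.002,0,0,0,-0.05],[0,0,-0.007,0,0,0,-0.2],[0,0.001,-0.015,0,0,0,-0.5],[0,0.001,-0.026,0,0,0,-0.8],[0,0.001,-0.04,0,0,0,-1.2],[0,0.002,-0.056,0,0,0,-1.7],[0,0.002,-0.073,0,0,0,-2.2],[0,0.003,-0.091,0,0,0,-2.8],[0,0.004,-0.109,0,0,0,-3.3],[0,0.004,-0.127,0,0,0,-3.9],[0,0.005,-0.144,0,0,0,-4.4],[0,0.005,-0.16,0,0,0,-4.9],[0,0.006,-0.174,0,0,0,-5.3],[0,0.006,-0.185,0,0,0,-5.7],[0,0.007,-0.193,0,0,0,-5.9],[0,0.007,-0.199,0,0,0,-6.1],[0,0.007,-0.202,0,0,0,-6.2],[0,0.007,-0.202,0,0,0,-6.2],[0,0.007,-0.202,0,0,0,-6.2]]'; python3 pic.py bal top; cat > head.py <<'E'
from geo import *
import json
HX=.130; HZ=-.012  # hinge ahead of / relative to TCP height (TCP 67 mm, hinge 55 mm above underside)
def meas():
    """time, absolute lean (toward base +y) and geometry"""
    t=bot.read_state()["time_s"]; im,P,c=cloud("top"); s=bot.read_state()
    R=s["tcp_rot"]; bx=R[:,0]*[1,1,0]; bx/=np.linalg.norm(bx); by=np.array([-bx[1],bx[0],0])
    h=s["position"]+R@np.array([HX,0,-HZ])
    Q=P-h; q=np.c_[Q@bx,Q@by,Q[:,2]]
    m=(abs(q[:,0])<.06)&(abs(q[:,1])<.2)&(q[:,2]>.34)&(q[:,2]<.48); q=q[m]
    r0=np.median(q,0); q=q[(abs(q[:,0]-r0[0])<.055)&(abs(q[:,1]-r0[1])<.055)]
    phi=np.arcsin(np.clip(R[:,1]@[0,0,1],-1,1)) # tool y = -base y ; base +y dips when lean +
    return t,np.arctan2(q[:,1].mean(),q[:,2].mean()),phi,len(q),q.mean(0),s
if __name__=="__main__":
    for i in range(3):
        t,a,phi,n,mn,s=meas(); print(t,round(a,4),round(phi,4),n,mn.round(4),s["position"].round(4),s["moment"].round(3))
E
python3 head.py
```

```text
time_s: 7.78
position: [0.4366, -0.0905, 0.1376]
tcp_rot: [[0.988, 0.152, 0.0], [0.152, -0.988, -0.0], [0.0, 0.0, -1.0]]
force: [0.8, 0.4, -6.9]
opening: 0.345
grasp_force: 29.9
7.825 [ 0.35333627  0.44091197 -6.89707623] [-0.19691028  0.04920656 -0.04217395]
7.825 0.2316 0.0002 1824 [-0.0071  0.093   0.3943] [ 0.4366 -0.0905  0.1376] [-0.108  0.045  0.02 ]
7.875 0.2317 0.0001 1822 [-0.0071  0.093   0.3942] [ 0.4366 -0.0904  0.1375] [-0.156  0.014  0.01 ]
7.925 0.2314 0.0 1824 [-0.0071  0.0929  0.3943] [ 0.4365 -0.0903  0.1375] [-0.178  0.058 -0.   ]
```

View pics/bal.png

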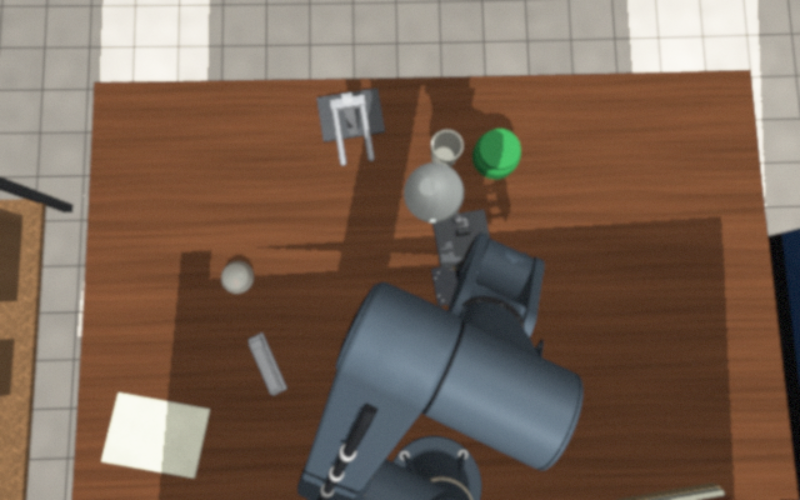

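```bash
cat > plan.py <<'E'
"""plan.py LAST_AX LAST_Y NEXT_Y : last call's typed ax (deg) and base-y shifts (m), next call's base-y shifts.
Measures lean, refits offset D and a from the log, proposes ax rows."""
from head import *
import sys, os
from scipy.optimize import least_squares
I=.0263; B=.56/I; C=.004/I; G=.0702/I; LAG=.03; DT=.005; STOP=.24
def sim(al,v,phi0,ax,y,a,D,hold,stop=False):
    """al,v at time 0; hold s at phi0 then rows (1/8 s each). al = true lean about balance. Returns al,v at row ends (after hold first)"""
    tk=np.r_[0,hold+.125*np.arange(len(ax)+1)]
    f=np.r_[phi0,phi0,phi0-np.radians(ax)]; yy=np.r_[0,0,y]-.012*(f-phi0)
    n=int(round(tk[-1]/DT)); t=np.arange(n+1)*DT
    fc=np.interp(t,tk,f); yc=np.interp(t,tk,yy)
    k=DT/(DT+LAG)
    F=np.empty(n+1);Y=np.empty(n+1);F[0]=f[0];Y[0]=0; u=f[0]; w=0; u2=u;w2=0
    k=DT/(DT+LAG/2)
    for i in range(1,n+1):   # two-stage lag
        u+=k*(fc[i]-u); u2+=k*(u-u2); w+=k*(yc[i]-w); w2+=k*(w-w2); F[i]=u2; Y[i]=w2
    dF=np.gradient(F,DT); ddY=np.gradient(np.gradient(Y,DT),DT)
    out=[]; marks=set(np.round(tk[1:]/DT).astype(int)); tr=[(al,v)]
    for i in range(n):
        acc=a*al+B*F[i]-C*(v-dF[i])-G*ddY[i]
        v+=acc*DT; al+=v*DT
        if stop and al-F[i+1]>STOP: al=F[i+1]+STOP; v=min(v,dF[i+1])
        tr.append((al,v))
        if i+1 in marks: out.append((al,v))
    return np.array(out),np.array(tr)
if __name__=="__main__":
    arg=[json.loads(x) for x in sys.argv[1:]]+[[]]*3
    lax,ly,ny=arg[:3]; ly=ly or [0]*len(lax); N=12; ny=(ny+[ny[-1] if ny else 0]*N)[:N]
    log=json.load(open("log.json")) if os.path.exists("log.json") else []
    M=[meas() for _ in range(3)]; t=[m[0] for m in M]; am=[float(m[1]) for m in M]; phi0=float(np.mean([m[2] for m in M[1:]]))
    if log: log[-1]["ax"]=lax; log[-1]["y"]=ly
    log.append(dict(t=t,am=am,phi=phi0)); json.dump(log,open("log.json","w"))
    P0=np.array([4.9,.004])
    def fit3(e,a,D):  # state at first photo
        tt=np.array(e["t"])-e["t"][0]; acc=a*(e["am"][0]+D)+B*e["phi"]
        y=np.array(e["am"])+D-acc*tt**2/2; v,a0=np.polyfit(tt,y,1); return a0,v
    segs=[(log[i],log[i+1]) for i in range(len(log)-1) if "ax" in log[i] and not log[i].get("stop")]
    def res(p):
        r=list((p-P0)/[.4,.004])
        for e,g in segs[-6:]:
            a0,v0=fit3(e,*p); o,_=sim(a0,v0,e["phi"],e["ax"],e["y"],*p,.15)
            a1,v1=fit3(g,*p); r+=[(o[-1,0]-a1)/.008,(o[-1,1]-v1)/.02]
        return np.array(r)
    p=least_squares(res,P0).x if segs else P0
    if segs: print("last mismatch a,v:",(res(p)[-2:]*[.008,.02]).round(4))
    a,D=p; al,v=fit3(log[-1],a,D); st=len(log)==1
    if st: al,v=STOP,0.
    lam=np.sqrt(a)
    def cost(x):
        o,_=sim(al,v,phi0,x,ny,a,D,.15,stop=st); ph=phi0-np.radians(x)
        return np.r_[o[1:,0]*1.,o[1:,1]*.3,ph*1.5,np.diff(np.r_[phi0,ph])*3,(o[-1,0]+o[-1,1]/lam)*20,o[-1]*3,ph[-1]*5]
    x=least_squares(cost,np.zeros(N),diff_step=1e-3,max_nfev=30).x
    o,_=sim(al,v,phi0,x,ny,a,D,.15,stop=st)
    s=M[-1][5]
    print("t %.2f raw %s phi0 %.2fdeg a %.2f D %.4f | lean %.4f v %.4f"%(t[-1]+.05,np.round(am,4),np.degrees(phi0),a,D,al,v))
    print("ax",x.round(2).tolist()); print("al",o[1:,0].round(3).tolist()); print("v ",o[1:,1].round(3).tolist())
    R=s["tcp_rot"]; print("pos",s["position"].round(4),"yaw %.2f"%np.degrees(np.arctan2(R[1,0],R[0,0])),"n",M[-1][3],"F",s["force"].round(1))
E
time python3 plan.py
```

```text
t 8.12 raw [0.2315 0.2316 0.2316] phi0 0.00deg a 4.90 D 0.0040 | lean 0.2400 v 0.0000
ax [0.5, 0.63, 0.66, 0.67, 0.67, 0.68, 0.72, 1.03, 2.5, 3.68, 2.25, 1.39]
al [0.233, 0.23, 0.229, 0.228, 0.228, 0.228, 0.228, 0.223, 0.202, 0.177, 0.148, 0.117]
v  [-0.068, -0.018, -0.004, -0.001, -0.0, -0.001, -0.007, -0.049, -0.204, -0.214, -0.245, -0.254]
pos [ 0.4365 -0.0903  0.1376] yaw 8.73 n 1829 F [-0.4 -0.1 -7.7]
real	0m2.278s
user	0m2.365s
sys	0m0.162s
```

```bash
python3 - <<'E'
from plan import *
for ax in ([1,2,3,4,4.5,4.5,4,3],[1,2,3,4,5,5,4,3],[1.5,3,4,4.5,4.5,4,3,2]):
    o,tr=sim(.24,0,0,ax,[0]*8,4.9,0,0,True); print(ax);print(o[:,0].round(3),o[:,1].round(3))
E
```

```text
[1, 2, 3, 4, 4.5, 4.5, 4, 3]
[ 0.227  0.209  0.192  0.172  0.145  0.104  0.046 -0.03 ] [-0.139 -0.14  -0.14  -0.179 -0.266 -0.388 -0.531 -0.682]
[1, 2, 3, 4, 5, 5, 4, 3]
[ 0.227  0.209  0.192  0.172  0.144  0.101  0.038 -0.044] [-0.139 -0.14  -0.14  -0.179 -0.276 -0.419 -0.577 -0.737]
[1.5, 3, 4, 4.5, 4.5, 4, 3, 2]
[ 0.22   0.194  0.166  0.13   0.08   0.011 -0.079 -0.191] [-0.208 -0.209 -0.244 -0.337 -0.469 -0.628 -0.802 -0.991]
```

```bash
python3 -m jog '[[0,0,0,0,1,0,0],[0,0,0,0,2,0,0],[0,0,0,0,3,0,0],[0,0,0,0,3.8,0,0],[0,0,0,0,3.2,0,0]]'; python3 - <<'E'
import json; l=json.load(open("log.json")); l[-1]["stop"]=1; json.dump(l,open("log.json","w"))
E
python3 plan.py '[1,2,3,3.8,3.2]'
```

```text
time_s: 8.75
position: [0.4367, -0.0907, 0.1375]
tcp_rot: [[0.989, 0.151, -0.008], [0.151, -0.987, 0.055], [0.0, -0.055, -0.998]]
force: [0.6, 0.5, -7.4]
opening: 0.344
grasp_force: 29.9
t 8.90 raw [0.1149 0.0964 0.0772] phi0 -3.21deg a 4.90 D 0.0040 | lean 0.1188 v -0.3466
ax [-6.27, -8.0, -7.64, -6.52, -5.34, -4.35, -3.62, -3.12, -2.8, -2.65, -2.7, -3.03]
al [0.002, -0.047, -0.075, -0.083, -0.078, -0.064, -0.048, -0.033, -0.02, -0.011, -0.006, -0.004]
v  [-0.446, -0.314, -0.143, -0.005, 0.081, 0.122, 0.129, 0.115, 0.089, 0.058, 0.028, 0.008]
pos [ 0.4362 -0.0899  0.1375] yaw 8.75 n 1870 F [-0.9  0.  -7.7]
```

```bash
python3 -m jog '[[0,0,0,0,-6.2,0,0],[0,0,0,0,-8,0,0],[0,0,0,0,-7.6,0,0],[0,0,0,0,-6.4,0,0]]'; python3 plan.py '[-6.2,-8,-7.6,-6.4]'
```

```text
time_s: 9.4
position: [0.4366, -0.0899, 0.1376]
tcp_rot: [[0.988, 0.152, 0.008], [0.152, -0.987, -0.053], [0.0, 0.054, -0.999]]
force: [-0.4, -0.9, -7.4]
opening: 0.344
grasp_force: 30.0
last mismatch a,v: [-0.0209 -0.0357]
t 9.55 raw [-0.0523 -0.0465 -0.0401] phi0 3.19deg a 5.41 D 0.0162 | lean -0.0358 v 0.0726
ax [5.18, 6.71, 6.52, 5.72, 4.83, 4.08, 3.52, 3.14, 2.88, 2.76, 2.79, 3.04]
al [0.019, 0.048, 0.065, 0.069, 0.063, 0.051, 0.038, 0.026, 0.016, 0.009, 0.004, 0.003]
v  [0.266, 0.193, 0.079, -0.015, -0.075, -0.101, -0.104, -0.091, -0.07, -0.046, -0.022, -0.006]
pos [ 0.4369 -0.0909  0.1376] yaw 8.66 n 1830 F [ 0.8 -0.6 -6.7]
```

```bash
python3 -m jog '[[0,0,0,0,5,0,0],[0,0,0,0,6.2,0,0],[0,0,0,0,5.8,0,0],[0,0,0,0,5,0,0]]'; python3 plan.py '[5,6.2,5.8,5]'
```

```text
time_s: 10.05
position: [0.4361, -0.09, 0.1375]
tcp_rot: [[0.988, 0.152, -0.005], [0.152, -0.988, 0.03], [-0.001, -0.03, -1.0]]
force: [0.4, -0.5, -6.9]
opening: 0.343
grasp_force: 30.0
last mismatch a,v: [0.0491 0.1244]
t 10.20 raw [-0.0008 -0.0089 -0.0172] phi0 -1.79deg a 4.86 D -0.0007 | lean -0.0018 v -0.1304
ax [-4.85, -6.0, -5.5, -4.46, -3.43, -2.6, -2.0, -1.6, -1.36, -1.25, -1.32, -1.62]
al [-0.061, -0.086, -0.097, -0.094, -0.081, -0.064, -0.047, -0.031, -0.019, -0.01, -0.005, -0.003]
v  [-0.245, -0.151, -0.027, 0.068, 0.123, 0.141, 0.135, 0.114, 0.086, 0.055, 0.026, 0.007]
pos [ 0.4361 -0.0894  0.1375] yaw 8.80 n 1860 F [ 0.2  0.2 -7.1]
```

```bash
cat > fit.py <<'E'
import plan
from plan import *
log=json.load(open("log.json"))
def run(e,g,p):
    plan.LAG,D,a,plan.B,sc=p
    # free initial state: fit to e photos and g photos jointly
    def r(s,full=False):
        T=.15+.125*len(e["ax"])
        # sim with extra held rows for g photos
        ax=e["ax"]+[e["ax"][-1]]*2; y=e["y"]+[e["y"][-1]]*2
        o,tr=sim(s[0],s[1],e["phi"],ax,y,a,D,.15,stop=bool(e.get("stop")))
        ti=np.array([0,.05,.1,T,T+.05,T+.1]); al=np.interp(ti,np.arange(len(tr))*DT,tr[:,0])
        return (al-(sc*np.r_[e["am"],g["am"]]+D))/.0005
    if e.get("stop"): return r([.24,0])[3:]
    return least_squares(r,[sc*e["am"][0]+D,(e["am"][2]-e["am"][0])/.1]).fun
P0=np.array([.03,.004,4.9,21.3,1.]); W=np.array([.03,.005,.6,1.,.02])
segs=[(log[i],log[i+1]) for i in range(len(log)-1)]
f=lambda p:np.r_[(p-P0)/W*1,*[run(e,g,p)*.3 for e,g in segs]]
if __name__=="__main__":
    s=least_squares(f,P0,x_scale=W,diff_step=1e-3,bounds=([.002,-.05,2,10,.9],[.2,.05,8,40,1.1]))
    print(s.x,s.cost)
    for e,g in segs: print((run(e,g,s.x)*.0005).round(4))
E
python3 fit.py
```

```text
[2.00000000e-03 7.27299511e-03 3.47730133e+00 2.15257774e+01
 1.01631822e+00] 6.897878922025022
[-0.0001  0.0006  0.0002]
[-0.0004  0.0005  0.0002 -0.0015 -0.0008  0.0019]
[ 0.0023 -0.0009 -0.0019 -0.0001  0.0006 -0.0002]
```

```bash
cat > plan2.py <<'E'
"""plan2.py LAST_AX LAST_Y NEXT_Y PHOTOS HOLDROWS"""
import plan
from plan import *
arg=[json.loads(x) for x in sys.argv[1:]]; lax,ly,ny,np_=arg+[[],[],[],3][len(arg):]
ly=ly or [0]*len(lax); N=12; ny=(ny+[ny[-1] if ny else 0]*N)[:N]
log=json.load(open("log.json"))
if np_:
    log[-1]["ax"]=lax; log[-1]["y"]=ly
    M=[meas() for _ in range(np_)]
    log.append(dict(t=[m[0] for m in M],am=[float(m[1]) for m in M],phi=float(np.mean([m[2] for m in M[-2:]])))); json.dump(log,open("log.json","w"))
    s=M[-1][5]; R=s["tcp_rot"]; print("pos",s["position"].round(4),"yaw %.2f"%np.degrees(np.arctan2(R[1,0],R[0,0])),"n",M[-1][3],"F",s["force"].round(1))
P0=np.array([.002,.0073,3.48,21.5,1.016]); W=np.array([.01,.003,.3,.5,.01])
def segrun(e,g,p,state=False):
    plan.LAG,D,a,plan.B,sc=p; h=.05*len(e["t"]); T=h+.125*len(e["ax"]); k=len(g["t"])
    def tra(s):
        ax=e["ax"]+[e["ax"][-1]]*2; y=e["y"]+[e["y"][-1]]*2
        return sim(s[0],s[1],e["phi"],ax,y,a,D,h,stop=bool(e.get("stop")))[1]
    ti=np.r_[.05*np.arange(len(e["t"])),T+.05*np.arange(k)]
    wt=np.r_[np.ones(len(e["t"]))*(.6 if not state else .15),np.ones(k)]/.0008
    def r(s):
        tr=tra(s); return (np.interp(ti,np.arange(len(tr))*DT,tr[:,0])-(sc*np.r_[e["am"],g["am"]]+D))*wt
    s0=[sc*e["am"][0]+D,(e["am"][-1]-e["am"][0])/(ti[len(e["t"])-1]+1e-9)]
    if e.get("stop"): q=r([.24,0])[len(e["t"]):]; sb=[.24,0]
    else: z=least_squares(r,s0); q=z.fun; sb=z.x
    if state:
        tr=tra(sb); i=int(round((T+.05*k)/DT)); return tr[i],q
    return q
segs=[(log[i],log[i+1]) for i in range(len(log)-1)][-7:]
p=least_squares(lambda p:np.r_[(p-P0)/W,*[segrun(e,g,p)*.5 for e,g in segs]],P0,x_scale=W,diff_step=1e-3,bounds=([.0005,-.05,2,10,.9],[.2,.05,8,40,1.1])).x
(al,v),q=segrun(*segs[-1],p,True); _,D,a,_,_=p; phi0=log[-1]["phi"]; lam=np.sqrt(a)
def cost(x):
    o,_=sim(al,v,phi0,x,ny,a,D,0); o=o[1:]; ph=phi0-np.radians(x)
    return np.r_[o[:,0],o[:,1]*.3,ph*1.5,np.diff(np.r_[phi0,ph])*3,(o[-1,0]+o[-1,1]/lam)*20,o[-1]*3,ph[-1]*5]
x=least_squares(cost,np.zeros(N),diff_step=1e-3,max_nfev=30).x
o,_=sim(al,v,phi0,x,ny,a,D,0)
print("t %.2f raw %s phi0 %.2f p %s fitres %s | NOW lean %.4f v %.4f"%(log[-1]["t"][-1]+.05,np.round(log[-1]["am"],4),np.degrees(phi0),p.round(4),(q[-3:]*.0008).round(4),al,v))
print("ax",x.round(2).tolist()); print("al",o[1:,0].round(3).tolist()); print("v ",o[1:,1].round(3).tolist())
E
python3 plan2.py '[]' '[]' '[]' 0
```

```text
t 10.20 raw [-0.0008 -0.0089 -0.0172] phi0 -1.79 p [5.00000e-04 6.90000e-03 3.43140e+00 2.13275e+01 1.01800e+00] fitres [-0.0003  0.0005 -0.0002] | NOW lean -0.0216 v -0.2325
ax [-3.96, -5.2, -4.88, -4.02, -3.13, -2.4, -1.89, -1.55, -1.36, -1.28, -1.35, -1.62]
al [-0.075, -0.085, -0.082, -0.07, -0.055, -0.04, -0.026, -0.016, -0.008, -0.004, -0.003]
v  [-0.133, -0.022, 0.062, 0.109, 0.125, 0.118, 0.099, 0.073, 0.045, 0.02, 0.005]
```

```bash
python3 -m jog '[[0,0,0,0,-4,0,0],[0,0,0,0,-5.2,0,0],[0,0,0,0,-4.9,0,0],[0,0,0,0,-4,0,0],[0,0,0,0,-3.1,0,0]]'; python3 plan2.py '[-4,-5.2,-4.9,-4,-3.1]'
```

```text
time_s: 10.82
position: [0.4368, -0.0906, 0.1376]
tcp_rot: [[0.988, 0.151, 0.004], [0.151, -0.988, -0.021], [0.0, 0.022, -1.0]]
force: [0.5, -0.5, -6.5]
opening: 0.34
grasp_force: 30.0
pos [ 0.4367 -0.0907  0.1375] yaw 8.68 n 1814 F [ 0.1  0.8 -6.5]
t 10.98 raw [-0.0763 -0.0726 -0.0694] phi0 1.29 p [5.00000e-04 6.90000e-03 3.42550e+00 2.12345e+01 1.02080e+00] fitres [-0.0023 -0.0005  0.0023] | NOW lean -0.0549 v 0.1412
ax [1.32, 1.93, 2.06, 1.96, 1.79, 1.61, 1.46, 1.35, 1.28, 1.24, 1.23, 1.27]
al [-0.02, -0.007, 0.0, 0.004, 0.005, 0.005, 0.004, 0.002, 0.001, 0.001, 0.001]
v  [0.118, 0.079, 0.045, 0.019, 0.002, -0.007, -0.01, -0.009, -0.007, -0.003, -0.001]
```

```bash
python3 -m jog '[[0,0,0,0,1.1,0,0],[0,0,0,0,1.5,0,0],[0,0,0,0,1.6,0,0]]'; python3 plan2.py '[1.1,1.5,1.6]' '[]' '[]' 4; cp log.json l2.json; python3 - <<'E'
import json
for e in json.load(open('log.json')): print(e)
E
```

```text
time_s: 11.35
position: [0.4366, -0.0904, 0.1376]
tcp_rot: [[0.988, 0.152, -0.001], [0.152, -0.988, 0.005], [0.0, -0.005, -1.0]]
force: [-0.0, -0.2, -7.8]
opening: 0.345
grasp_force: 30.0
pos [ 0.4364 -0.0901  0.1375] yaw 8.75 n 1814 F [-0.6 -0.2 -7.4]
t 11.55 raw [-0.0437 -0.0435 -0.044  -0.0453] phi0 -0.30 p [5.00000e-04 6.70000e-03 3.43580e+00 2.12911e+01 1.02140e+00] fitres [-0.0004  0.0001  0.0009] | NOW lean -0.0398 v -0.0286
ax [-1.25, -1.56, -1.36, -1.01, -0.69, -0.43, -0.26, -0.16, -0.1, -0.09, -0.13, -0.23]
al [-0.046, -0.044, -0.039, -0.031, -0.024, -0.017, -0.011, -0.006, -0.003, -0.002, -0.001]
v  [-0.001, 0.031, 0.053, 0.061, 0.06, 0.053, 0.042, 0.03, 0.018, 0.008, 0.002]
{'t': [7.975, 8.025, 8.075], 'am': [0.2315205448720384, 0.2315758005895152, 0.231580494822809], 'phi': 2.0828188437182173e-05, 'stop': 1, 'ax': [1, 2, 3, 3.8, 3.2], 'y': [0, 0, 0, 0, 0]}
{'t': [8.75, 8.8, 8.85], 'am': [0.11488733008418353, 0.09640354303833043, 0.07716650118940692], 'phi': -0.0560656905308715, 'ax': [-6.2, -8, -7.6, -6.4], 'y': [0, 0, 0, 0]}
{'t': [9.4, 9.45, 9.5], 'am': [-0.052314964816594506, -0.046473672423235836, -0.04011297190505041], 'phi': 0.05563489993850525, 'ax': [5, 6.2, 5.8, 5], 'y': [0, 0, 0, 0]}
{'t': [10.05, 10.1, 10.15], 'am': [-0.0007966822651743592, -0.008868365210207816, -0.0172102788475337], 'phi': -0.03131802279431591, 'ax': [-4, -5.2, -4.9, -4, -3.1], 'y': [0, 0, 0, 0, 0]}
{'t': [10.825, 10.875, 10.925], 'am': [-0.07626893712012342, -0.07264519242322559, -0.06941995190666861], 'phi': 0.02259628571604573, 'ax': [1.1, 1.5, 1.6], 'y': [0, 0, 0]}
{'t': [11.35, 11.4, 11.45, 11.5], 'am': [-0.04372339032251998, -0.04353482384791088, -0.044009607115991334, -0.04531407928512794], 'phi': -0.005271050836763862}
```

```bash
python3 - <<'E'
import re
s=open('plan.py').read()
s=s.replace("LAG=.03;","LAG=.03; RAMP=.125;")
s=s.replace('''    fc=np.interp(t,tk,f); yc=np.interp(t,tk,yy)
''','''    tk2=np.r_[0,np.c_[tk[1:-1],tk[1:-1]+RAMP].ravel(),tk[-1]+RAMP]; f2=np.r_[f[0],np.c_[f[1:-1],f[2:]].ravel(),f[-1]]; y2=np.r_[0,np.c_[yy[1:-1],yy[2:]].ravel(),yy[-1]]
    fc=np.interp(t,tk2,f2); yc=np.interp(t,tk2,y2)
''')
open('plan.py','w').write(s)
E
cat > fit2.py <<'E'
import plan
from fit import *
for RAMP in (.02,.06,.1,.124):
    plan.RAMP=RAMP
    for lag0 in (.01,):
        s=least_squares(f,np.array([.02,.007,4.,21.3,1.01]),x_scale=W,diff_step=1e-3,bounds=([.002,-.05,2,10,.9],[.2,.05,8,40,1.1]))
        print(RAMP,s.x.round(4),s.cost); 
        for e,g in segs: print("   ",(run(e,g,s.x)*.0005).round(4))
E
python3 fit2.py
```

```text
Traceback (most recent call last):
  File "fit2.py", line 6, in <module>
    s=least_squares(f,np.array([.02,.007,4.,21.3,1.01]),x_scale=W,diff_step=1e-3,bounds=([.002,-.05,2,10,.9],[.2,.05,8,40,1.1]))
  File "fit.py", line 18, in <lambda>
    f=lambda p:np.r_[(p-P0)/W*1,*[run(e,g,p)*.3 for e,g in segs]]
                                  ~~~^^^^^^^
  File "fit.py", line 15, in run
    return least_squares(r,[sc*e["am"][0]+D,(e["am"][2]-e["am"][0])/.1]).fun
           ~~~~~~~~~~~~~^^^^^^^^^^^^^^^^^^^^^^^^^^^^^^^^^^^^^^^^^^^^^^^^
  File "fit.py", line 13, in r
    return (al-(sc*np.r_[e["am"],g["am"]]+D))/.0005
            ~~^^~~~~~~~~~~~~~~~~~~~~~~~~~~~~
ValueError: operands could not be broadcast together with shapes (6,) (7,)
```

```bash
sed -i 's/np.r_\[e\["am"\],g\["am"\]\]/np.r_[e["am"][:3],g["am"][:3]]/; s/W=np.array.*/W=np.array([.05,.005,1.,1.,.02])/' fit.py; python3 fit2.py
```

```text
0.02 [ 4.22000e-02 -1.00000e-03  4.26640e+00  2.08345e+01  9.98500e-01] 2.449308441936777
    [-0.0014  0.0003  0.0009]
    [ 0.0003  0.0003 -0.0007 -0.0004 -0.0006  0.001 ]
    [ 0.0008 -0.0007 -0.0003  0.0002  0.0005 -0.0006]
    [-0.      0.0005 -0.0004 -0.0008 -0.0003  0.0009]
    [ 0.     -0.0003  0.0002  0.0001  0.     -0.0001]
0.06 [ 2.64000e-02 -8.00000e-04  4.44220e+00  2.09114e+01  9.95900e-01] 2.3923037698231493
    [-0.0015  0.0002  0.001 ]
    [ 0.      0.0003 -0.0003 -0.0005 -0.0007  0.001 ]
    [ 0.0011 -0.0007 -0.0006  0.0002  0.0005 -0.0006]
    [-0.0003  0.0005 -0.0001 -0.0007 -0.0003  0.0008]
    [ 0.     -0.0002  0.0002  0.0002  0.     -0.0002]
0.1 [2.00000e-03 2.90000e-03 4.02660e+00 2.09132e+01 1.01370e+00] 2.9152918682517224
    [-0.0006  0.0005  0.0005]
    [ 0.0004  0.0003 -0.0008 -0.0006 -0.0007  0.0012]
    [ 0.0011 -0.0007 -0.0006 -0.0001  0.0005 -0.0003]
    [ 0.0004  0.0004 -0.0008 -0.0012 -0.0004  0.0014]
    [ 0.0004 -0.0003 -0.0001 -0.0002  0.      0.0002]
0.124 [2.00000e-03 5.00000e-03 3.28410e+00 2.09807e+01 1.02320e+00] 7.553624302740113
    [0.     0.0007 0.0002]
    [-0.0007  0.0005  0.0005 -0.0009 -0.0008  0.0013]
    [ 0.0021 -0.0008 -0.0017 -0.0003  0.0005  0.    ]
    [ 0.0005  0.0005 -0.0009 -0.0023 -0.0005  0.0024]
    [ 0.0012 -0.0004 -0.0009 -0.0008 -0.      0.0009]
```

```bash
sed -i 's/RAMP=.125/RAMP=.05/' plan.py; sed -i 's/^P0=.*/P0=np.array([.03,-.0008,4.35,20.9,.998]); W=np.array([.01,.003,.3,.5,.01])/' plan2.py; python3 plan2.py '[]' '[]' '[]' 0
```

```text
t 11.55 raw [-0.0437 -0.0435 -0.044  -0.0453] phi0 -0.30 p [ 3.34000e-02 -2.10000e-03  4.33270e+00  2.08004e+01  9.97100e-01] fitres [ 0.0001 -0.0001 -0.0002] | NOW lean -0.0496 v -0.0507
ax [-1.76, -2.12, -1.83, -1.35, -0.91, -0.56, -0.32, -0.17, -0.08, -0.04, -0.07, -0.21]
al [-0.059, -0.056, -0.049, -0.04, -0.03, -0.021, -0.014, -0.008, -0.004, -0.002, -0.001]
v  [-0.002, 0.041, 0.068, 0.078, 0.077, 0.067, 0.053, 0.038, 0.024, 0.011, 0.003]
```

```bash
python3 -m jog '[[0,0,0,0,-1.8,0,0],[0,0,0,0,-2.1,0,0],[0,0,0,0,-1.8,0,0],[0,0,0,0,-1.4,0,0]]'; python3 plan2.py '[-1.8,-2.1,-1.8,-1.4]'
```

```text
time_s: 12.05
position: [0.4366, -0.0902, 0.1376]
tcp_rot: [[0.988, 0.152, 0.003], [0.152, -0.988, -0.018], [0.0, 0.019, -1.0]]
force: [-0.3, -0.5, -7.3]
opening: 0.344
grasp_force: 30.0
pos [ 0.4367 -0.0904  0.1376] yaw 8.71 n 1841 F [-0.1 -0.6 -7.8]
t 12.20 raw [-0.0428 -0.0381 -0.0339] phi0 1.10 p [ 3.34000e-02 -2.10000e-03  4.33300e+00  2.07977e+01  9.97100e-01] fitres [ 0.0001 -0.0004  0.0003] | NOW lean -0.0304 v 0.1119
ax [1.31, 1.82, 1.87, 1.73, 1.54, 1.37, 1.23, 1.13, 1.06, 1.02, 1.02, 1.06]
al [-0.004, 0.004, 0.008, 0.009, 0.008, 0.007, 0.005, 0.003, 0.002, 0.001, 0.001]
v  [0.082, 0.048, 0.019, -0.0, -0.011, -0.015, -0.015, -0.012, -0.008, -0.004, -0.001]
```

Model now predicts to sub-milliradian. Continue.

```bash
python3 -m jog '[[0,0,0,0,1.3,0,0],[0,0,0,0,1.8,0,0],[0,0,0,0,1.9,0,0],[0,0,0,0,1.7,0,0],[0,0,0,0,1.5,0,0]]'; python3 plan2.py '[1.3,1.8,1.9,1.7,1.5]'
```

```text
time_s: 12.82
position: [0.4364, -0.0901, 0.1375]
tcp_rot: [[0.988, 0.152, -0.001], [0.152, -0.988, 0.007], [-0.0, -0.007, -1.0]]
force: [0.8, 0.1, -7.2]
opening: 0.342
grasp_force: 30.0
pos [ 0.4364 -0.09    0.1376] yaw 8.76 n 1867 F [-0.1  0.6 -7.8]
t 12.98 raw [-0.0027 -0.005  -0.007 ] phi0 -0.40 p [ 3.33000e-02 -2.20000e-03  4.33890e+00  2.08004e+01  9.97100e-01] fitres [-0.0003  0.0003  0.    ] | NOW lean -0.0118 v -0.0566
ax [-1.1, -1.39, -1.27, -1.03, -0.79, -0.59, -0.45, -0.35, -0.3, -0.27, -0.28, -0.36]
al [-0.023, -0.025, -0.023, -0.019, -0.015, -0.011, -0.007, -0.004, -0.002, -0.001, -0.001]
v  [-0.025, 0.003, 0.023, 0.033, 0.036, 0.033, 0.027, 0.02, 0.012, 0.006, 0.002]
```

```bash
python3 -m jog '[[0,0,0,0,-1.1,0,0],[0,0,0,0,-1.4,0,0],[0,0,0,0,-1.27,0,0],[0,0,0,0,-1.03,0,0],[0,0,0,0,-0.79,0,0],[0,0,0,0,-0.6,0,0],[0,0,0,0,-0.45,0,0]]'; python3 plan2.py '[-1.1,-1.4,-1.27,-1.03,-0.79,-0.6,-0.45]'
```

```text
time_s: 13.85
position: [0.4365, -0.0902, 0.1375]
tcp_rot: [[0.988, 0.152, 0.0], [0.152, -0.988, -0.001], [-0.0, 0.001, -1.0]]
force: [-0.0, 0.4, -7.7]
opening: 0.345
grasp_force: 30.0
pos [ 0.4365 -0.0902  0.1375] yaw 8.73 n 1838 F [-1.  -0.1 -6.6]
t 14.00 raw [-0.0248 -0.0253 -0.0261] phi0 0.05 p [ 2.96000e-02 -1.50000e-03  4.41570e+00  2.07064e+01  9.99400e-01] fitres [-0.0003 -0.      0.0003] | NOW lean -0.0280 v -0.0163
ax [-0.7, -0.8, -0.64, -0.41, -0.21, -0.05, 0.05, 0.12, 0.15, 0.17, 0.15, 0.09]
al [-0.03, -0.027, -0.024, -0.019, -0.014, -0.01, -0.006, -0.004, -0.002, -0.001, -0.001]
v  [0.009, 0.026, 0.037, 0.039, 0.037, 0.032, 0.025, 0.018, 0.011, 0.005, 0.001]
```

```bash
python3 -m jog '[[0,0,0,0,-0.75,0,0],[0,0,0,0,-0.85,0,0],[0,0,0,0,-0.65,0,0],[0,0,0,0,-0.4,0,0],[0,0,0,0,-0.2,0,0],[0,0,0,0,-0.05,0,0]]'; python3 plan2.py '[-0.75,-0.85,-0.65,-0.4,-0.2,-0.05]'
```

```text
time_s: 14.75
position: [0.4365, -0.0903, 0.1376]
tcp_rot: [[0.988, 0.152, 0.0], [0.152, -0.988, -0.002], [0.0, 0.002, -1.0]]
force: [-0.8, 0.5, -7.0]
opening: 0.344
grasp_force: 30.0
pos [ 0.4365 -0.0902  0.1375] yaw 8.73 n 1858 F [ 0.4 -0.1 -7. ]
t 14.90 raw [-0.0237 -0.0236 -0.0236] phi0 0.10 p [ 2.86000e-02 -1.50000e-03  4.41980e+00  2.07705e+01  9.98900e-01] fitres [-0.0004  0.      0.0003] | NOW lean -0.0246 v 0.0015
ax [-0.42, -0.46, -0.34, -0.19, -0.05, 0.05, 0.11, 0.15, 0.17, 0.18, 0.17, 0.13]
al [-0.023, -0.021, -0.017, -0.013, -0.01, -0.007, -0.004, -0.003, -0.001, -0.001, -0.0]
v  [0.015, 0.025, 0.03, 0.03, 0.027, 0.022, 0.017, 0.012, 0.007, 0.003, 0.001]
```

```bash
python3 -m jog '[[0,0,0,0,-0.5,0,0],[0,0,0,0,-0.5,0,0],[0,0,0,0,-0.35,0,0],[0,0,0,0,-0.2,0,0],[0,0,0,0,-0.05,0,0],[0,0,0,0,0.05,0,0],[0,0,0,0,0.1,0,0]]'; python3 plan2.py '[-0.5,-0.5,-0.35,-0.2,-0.05,0.05,0.1]'
```

```text
time_s: 15.78
position: [0.4365, -0.0902, 0.1375]
tcp_rot: [[0.988, 0.152, -0.0], [0.152, -0.988, 0.0], [0.0, -0.0, -1.0]]
force: [-0.1, 0.5, -6.2]
opening: 0.339
grasp_force: 30.0
pos [ 0.4365 -0.0902  0.1376] yaw 8.74 n 1852 F [ 0.5  0.4 -7.9]
t 15.93 raw [-0.0192 -0.0196 -0.0208] phi0 0.00 p [ 2.93000e-02 -1.70000e-03  4.42240e+00  2.08076e+01  9.98600e-01] fitres [-0.0002 -0.0002  0.0003] | NOW lean -0.0231 v -0.0204
ax [-0.67, -0.78, -0.64, -0.43, -0.24, -0.1, -0.0, 0.06, 0.09, 0.11, 0.1, 0.04]
al [-0.026, -0.024, -0.021, -0.017, -0.013, -0.009, -0.006, -0.003, -0.002, -0.001, -0.001]
v  [0.004, 0.021, 0.031, 0.035, 0.033, 0.028, 0.022, 0.016, 0.01, 0.004, 0.001]
```

```bash
python3 -m jog '[[0,0,0,0,-0.85,0,0],[0,0,0,0,-0.95,0,0],[0,0,0,0,-0.75,0,0],[0,0,0,0,-0.5,0,0],[0,0,0,0,-0.25,0,0],[0,0,0,0,-0.1,0,0],[0,0,0,0,0,0,0]]'; python3 plan2.py '[-0.85,-0.95,-0.75,-0.5,-0.25,-0.1,0]'
```

```text
time_s: 16.8
position: [0.4365, -0.0902, 0.1375]
tcp_rot: [[0.988, 0.152, -0.0], [0.152, -0.988, 0.0], [0.0, -0.0, -1.0]]
force: [-0.3, 0.2, -6.3]
opening: 0.339
grasp_force: 30.0
pos [ 0.4365 -0.0902  0.1376] yaw 8.74 n 1858 F [ 0.3  0.8 -8.2]
t 16.95 raw [-0.0094 -0.0082 -0.0079] phi0 -0.00 p [ 2.97000e-02 -1.90000e-03  4.39440e+00  2.08579e+01  9.98200e-01] fitres [-0.0005 -0.0003  0.0006] | NOW lean -0.0081 v 0.0210
ax [0.01, 0.03, 0.03, 0.03, 0.02, 0.02, 0.01, 0.01, 0.01, 0.0, 0.0, -0.0]
al [-0.004, -0.003, -0.002, -0.001, -0.001, -0.0, -0.0, -0.0, -0.0, -0.0, -0.0]
v  [0.012, 0.009, 0.006, 0.004, 0.003, 0.002, 0.001, 0.001, 0.0, 0.0, 0.0]
```

```bash
python3 -m jog '[[0,0,0,0,-0.1,0,0],[0,0,0,0,-0.1,0,0],[0,0,0,0,0,0,0],[0,0,0,0,0,0,0],[0,0,0,0,0,0,0],[0,0,0,0,0,0,0],[0,0,0,0,0,0,0]]'; python3 plan2.py '[-0.1,-0.1,0,0,0,0,0]'
```

```text
time_s: 17.82
position: [0.4365, -0.0902, 0.1376]
tcp_rot: [[0.988, 0.152, 0.0], [0.152, -0.988, -0.0], [0.0, 0.0, -1.0]]
force: [0.2, -0.1, -7.2]
opening: 0.341
grasp_force: 30.0
pos [ 0.4365 -0.0901  0.1376] yaw 8.74 n 1855 F [-0.4 -0.7 -6.6]
t 17.98 raw [-0.016  -0.0181 -0.0201] phi0 -0.00 p [ 2.93000e-02 -2.20000e-03  4.41740e+00  2.08636e+01  9.98200e-01] fitres [-0.0003  0.0001  0.0002] | NOW lean -0.0243 v -0.0452
ax [-0.91, -1.07, -0.88, -0.61, -0.35, -0.15, -0.02, 0.07, 0.12, 0.14, 0.12, 0.05]
al [-0.032, -0.031, -0.027, -0.022, -0.017, -0.012, -0.008, -0.004, -0.002, -0.001, -0.001]
v  [-0.005, 0.021, 0.037, 0.043, 0.042, 0.037, 0.029, 0.021, 0.013, 0.006, 0.002]
```

```bash
sed -i 's/^P0=.*/P0=np.array([.03,-.006,4.35,20.9,.998]); W=np.array([.01,.002,.3,.5,.01])/' plan2.py; python3 plan2.py '[]' '[]' '[]' 0
```

```text
t 17.98 raw [-0.016  -0.0181 -0.0201] phi0 -0.00 p [ 2.93000e-02 -6.00000e-03  4.34310e+00  2.09028e+01  9.97900e-01] fitres [-0.      0.0001 -0.0001] | NOW lean -0.0287 v -0.0523
ax [-1.06, -1.24, -1.02, -0.7, -0.4, -0.17, -0.01, 0.08, 0.14, 0.16, 0.15, 0.06]
al [-0.037, -0.036, -0.031, -0.026, -0.019, -0.014, -0.009, -0.005, -0.003, -0.001, -0.001]
v  [-0.005, 0.025, 0.043, 0.051, 0.049, 0.043, 0.034, 0.025, 0.015, 0.007, 0.002]
```

```bash
python3 -m jog '[[0,0,0,0,-1.15,0,0],[0,0,0,0,-1.35,0,0],[0,0,0,0,-1.1,0,0],[0,0,0,0,-0.75,0,0],[0,0,0,0,-0.45,0,0],[0,0,0,0,-0.2,0,0]]'; python3 plan2.py '[-1.15,-1.35,-1.1,-0.75,-0.45,-0.2]' '[]' '[0.002,0.007,0.015,0.026,0.039,0.053,0.067,0.082,0.097,0.112,0.127,0.142]' 4
```

```text
time_s: 18.73
position: [0.4366, -0.0903, 0.1376]
tcp_rot: [[0.988, 0.152, 0.001], [0.152, -0.988, -0.003], [0.0, 0.003, -1.0]]
force: [0.1, -0.3, -7.3]
opening: 0.341
grasp_force: 30.0
pos [ 0.4365 -0.0902  0.1376] yaw 8.73 n 1857 F [ 0.2 -0.1 -6.3]
t 18.93 raw [-0.008  -0.0048 -0.0016  0.0012] phi0 0.20 p [ 2.95000e-02 -6.20000e-03  4.37760e+00  2.08654e+01  9.98200e-01] fitres [-0.0002 -0.0001  0.0005] | NOW lean -0.0010 v 0.0715
ax [-0.93, -1.11, -0.97, -0.7, -0.35, 0.06, 0.54, 1.1, 1.71, 2.2, 2.2, 1.04]
al [0.01, 0.014, 0.017, 0.02, 0.024, 0.03, 0.033, 0.032, 0.024, 0.007, -0.019]
v  [0.147, 0.196, 0.237, 0.269, 0.29, 0.294, 0.275, 0.234, 0.167, 0.086, 0.038]
```

```bash
python3 plan2.py '[]' '[]' '[0.003,0.008,0.014,0.021,0.027,0.032,0.036]' 0
```

```text
t 18.93 raw [-0.008  -0.0048 -0.0016  0.0012] phi0 0.20 p [ 2.95000e-02 -6.20000e-03  4.37760e+00  2.08654e+01  9.98200e-01] fitres [-0.0002 -0.0001  0.0005] | NOW lean -0.0010 v 0.0715
ax [-0.07, 0.0, 0.1, 0.2, 0.29, 0.36, 0.41, 0.43, 0.43, 0.41, 0.37, 0.26]
al [0.0, -0.003, -0.009, -0.013, -0.015, -0.017, -0.01, -0.006, -0.003, -0.001, -0.001]
v  [0.079, 0.08, 0.077, 0.072, 0.062, 0.051, 0.045, 0.029, 0.017, 0.007, 0.002]
```

```bash
python3 -m jog '[[0,0.001,-0.003,0.001,-0.05,0,0],[0,0.003,-0.008,0.002,0,0,0],[0,0.005,-0.014,0.003,0.1,0,0],[0,0.008,-0.021,0.004,0.2,0,0],[0,0.01,-0.027,0.005,0.3,0,0],[0,0.012,-0.032,0.006,0.35,0,0],[0,0.014,-0.036,0.007,0.4,0,0]]'; python3 plan2.py '[-0.05,0,0.1,0.2,0.3,0.35,0.4]' '[0.003,0.008,0.014,0.021,0.027,0.032,0.036]' '[0.003,0.008,0.014,0.021,0.027,0.032,0.036]' 4
```

```text
time_s: 19.8
position: [0.4449, -0.052, 0.1303]
tcp_rot: [[0.988, 0.152, -0.001], [0.152, -0.988, 0.004], [-0.0, -0.004, -1.0]]
force: [0.5, -0.8, -7.5]
opening: 0.342
grasp_force: 30.0
pos [ 0.445  -0.0525  0.1304] yaw 8.75 n 1828 F [ 1.3  0.1 -6.4]
t 20.00 raw [-0.0225 -0.0196 -0.0183 -0.0173] phi0 -0.19 p [ 2.94000e-02 -6.00000e-03  4.35830e+00  2.08612e+01  9.97900e-01] fitres [-0.0002 -0.0003 -0.0003] | NOW lean -0.0232 v 0.0045
ax [-1.47, -1.73, -1.45, -1.01, -0.59, -0.26, -0.04, 0.1, 0.18, 0.19, 0.13, -0.07]
al [-0.035, -0.039, -0.041, -0.039, -0.036, -0.031, -0.02, -0.011, -0.006, -0.003, -0.002]
v  [0.056, 0.094, 0.114, 0.121, 0.112, 0.096, 0.081, 0.056, 0.033, 0.015, 0.004]
```

```bash
python3 -m jog '[[0,0.001,-0.003,0.001,-1.5,0,0],[0,0.003,-0.008,0.002,-1.75,0,0],[0,0.005,-0.014,0.003,-1.45,0,0],[0,0.008,-0.021,0.004,-1.0,0,0],[0,0.01,-0.027,0.005,-0.6,0,0],[0,0.012,-0.032,0.006,-0.25,0,0],[0,0.014,-0.036,0.007,-0.05,0,0]]'; python3 plan2.py '[-1.5,-1.75,-1.45,-1,-0.6,-0.25,-0.05]' '[0.003,0.008,0.014,0.021,0.027,0.032,0.036]' '[0.003,0.008,0.014,0.021,0.027,0.032,0.036]' 4
```

```text
time_s: 20.88
position: [0.4533, -0.0144, 0.1235]
tcp_rot: [[0.988, 0.152, -0.0], [0.152, -0.988, 0.003], [0.0, -0.003, -1.0]]
force: [-0.5, -0.6, -7.1]
opening: 0.339
grasp_force: 30.0
pos [ 0.4532 -0.0147  0.1235] yaw 8.75 n 1800 F [-0.2 -0.6 -7.9]
t 21.07 raw [-0.022  -0.0156 -0.0098 -0.0045] phi0 -0.15 p [ 2.99000e-02 -5.70000e-03  4.31410e+00  2.08841e+01  9.97200e-01] fitres [ 0.0002 -0.0003 -0.0006] | NOW lean -0.0061 v 0.0916
ax [-0.3, -0.33, -0.27, -0.18, -0.08, 0.0, 0.06, 0.09, 0.09, 0.08, 0.03, -0.08]
al [-0.003, -0.006, -0.011, -0.014, -0.016, -0.018, -0.011, -0.006, -0.003, -0.002, -0.001]
v  [0.082, 0.082, 0.078, 0.074, 0.064, 0.053, 0.047, 0.031, 0.018, 0.008, 0.002]
```

```bash
python3 -m jog '[[0,0.001,-0.003,0.001,-0.3,0,0],[0,0.003,-0.008,0.002,-0.35,0,0],[0,0.005,-0.014,0.003,-0.3,0,0],[0,0.008,-0.021,0.004,-0.2,0,0],[0,0.01,-0.027,0.005,-0.1,0,0],[0,0.012,-0.032,0.006,0,0,0],[0,0.014,-0.036,0.007,0.05,0,0]]'; python3 plan2.py '[-0.3,-0.35,-0.3,-0.2,-0.1,0,0.05]' '[0.003,0.008,0.014,0.021,0.027,0.032,0.036]' '[0.003,0.008,0.014,0.021,0.027,0.032,0.036]' 4
```

```text
time_s: 21.95
position: [0.4617, 0.0234, 0.1166]
tcp_rot: [[0.988, 0.152, -0.001], [0.152, -0.988, 0.004], [-0.0, -0.004, -1.0]]
force: [-0.2, -0.0, -7.0]
opening: 0.343
grasp_force: 30.0
pos [0.4616 0.023  0.1166] yaw 8.75 n 1779 F [ 0.  -0.1 -6.8]
t 22.15 raw [-0.0003  0.0048  0.0095  0.0143] phi0 -0.20 p [ 2.99000e-02 -5.40000e-03  4.30910e+00  2.08765e+01  9.96900e-01] fitres [ 0.0002 -0.0002 -0.0007] | NOW lean 0.0121 v 0.0804
ax [-0.06, -0.07, -0.09, -0.08, -0.06, -0.03, -0.01, -0.0, -0.01, -0.02, -0.06, -0.15]
al [0.013, 0.008, -0.0, -0.006, -0.01, -0.014, -0.008, -0.005, -0.002, -0.001, -0.001]
v  [0.067, 0.063, 0.058, 0.055, 0.047, 0.04, 0.037, 0.024, 0.014, 0.006, 0.001]
```

```bash
python3 -m jog '[[0,0.001,-0.003,0.001,0.1,0,0],[0,0.003,-0.008,0.002,0.1,0,0],[0,0.005,-0.014,0.003,0.05,0,0],[0,0.008,-0.021,0.004,0,0,0],[0,0.01,-0.027,0.005,0,0,0],[0,0.012,-0.032,0.006,0,0,0],[0,0.014,-0.036,0.007,0,0,0]]'; python3 plan2.py '[0.1,0.1,0.05,0,0,0,0]' '[0.003,0.008,0.014,0.021,0.027,0.032,0.036]' '[0.003,0.008,0.014,0.021,0.027,0.032,0.036]' 4
```

```text
time_s: 23.02
position: [0.47, 0.0612, 0.1097]
tcp_rot: [[0.988, 0.152, -0.001], [0.152, -0.988, 0.003], [-0.0, -0.004, -1.0]]
force: [0.0, 0.2, -6.6]
opening: 0.341
grasp_force: 30.0
pos [0.4699 0.0608 0.1097] yaw 8.76 n 1749 F [-0.9  0.1 -8.1]
t 23.23 raw [-0.0135 -0.011  -0.0088 -0.0074] phi0 -0.20 p [ 2.95000e-02 -5.00000e-03  4.30820e+00  2.08374e+01  9.96600e-01] fitres [ 0.0004 -0.0005 -0.001 ] | NOW lean -0.0127 v 0.0092
ax [-1.2, -1.43, -1.21, -0.85, -0.5, -0.23, -0.04, 0.08, 0.14, 0.15, 0.09, -0.09]
al [-0.024, -0.029, -0.033, -0.033, -0.031, -0.028, -0.018, -0.01, -0.005, -0.003, -0.002]
v  [0.052, 0.084, 0.101, 0.106, 0.099, 0.085, 0.073, 0.05, 0.029, 0.013, 0.003]
```

```bash
python3 -m jog '[[0,0.001,-0.003,0.001,-1.1,0,0],[0,0.003,-0.008,0.002,-1.35,0,0],[0,0.005,-0.014,0.003,-1.15,0,0],[0,0.008,-0.021,0.004,-0.85,0,0],[0,0.01,-0.027,0.005,-0.5,0,0],[0,0.012,-0.032,0.006,-0.25,0,0],[0,0.014,-0.036,0.007,-0.05,0,0]]'; sed -i 's/    m=(abs(q\[:,0\])<.06)/    np.save("last.npy",P)\n&/' head.py; python3 plan2.py '[-1.1,-1.35,-1.15,-0.85,-0.5,-0.25,-0.05]' '[0.003,0.008,0.014,0.021,0.027,0.032,0.036]' '[0.002,0.005,0.009,0.013,0.016,0.018,0.019]' 4; cat > br.py <<'E'
import numpy as np,cv2,sys
from rig import bot
P=np.load("last.npy"); s=bot.read_state(); p=s["position"]
q=P[(P[:,0]>.66)&(P[:,0]<.80)&(P[:,1]>.09)&(P[:,1]<.24)&(P[:,2]>.197)&(P[:,2]<.215)]
x=np.deg2rad(8.73); u=np.array([np.cos(x),np.sin(x)]); v=np.array([-u[1],u[0]])
r=np.c_[(q[:,:2]-p[:2])@u,(q[:,:2]-p[:2])@v]; mid=np.median(r[:,1]); c=[]
mid=(r[:,1].min()+r[:,1].max())/2
for g in (r[r[:,1]>mid],r[r[:,1]<=mid]):
    xt=np.percentile(g[:,0],1); g=g[(g[:,0]<xt+.09)]; f=np.polyfit(g[:,0],g[:,1],1); c.append(np.polyval(f,xt+.045)); print(len(g),"tip ahead of TCP %.4f"%xt,"lat at throat %.4f"%c[-1],"slope deg %.2f"%np.degrees(f[0]))
print("mid lateral of throat from TCP %.4f, gap centres %.4f"%(np.mean(c),c[0]-c[1]))
E
python3 br.py
```

```text
time_s: 24.1
position: [0.4784, 0.0988, 0.1028]
tcp_rot: [[0.988, 0.152, -0.001], [0.152, -0.988, 0.003], [-0.0, -0.003, -1.0]]
force: [1.1, 0.9, -7.1]
opening: 0.339
grasp_force: 30.0
pos [0.4783 0.0985 0.1029] yaw 8.75 n 1718 F [ 0.4  0.4 -6.4]
t 24.30 raw [0.0013 0.01   0.0177 0.026 ] phi0 -0.14 p [ 2.99000e-02 -4.50000e-03  4.28050e+00  2.08848e+01  9.95600e-01] fitres [ 0.0002 -0.0002 -0.0012] | NOW lean 0.0275 v 0.1465
ax [1.25, 1.48, 1.22, 0.83, 0.47, 0.19, -0.01, -0.14, -0.22, -0.26, -0.26, -0.19]
al [0.044, 0.041, 0.032, 0.023, 0.016, 0.01, 0.007, 0.004, 0.002, 0.001, 0.001]
v  [0.065, 0.019, -0.011, -0.026, -0.03, -0.029, -0.024, -0.018, -0.012, -0.006, -0.002]
165 tip ahead of TCP 0.2529 lat at throat 0.0485 slope deg -4.26
107 tip ahead of TCP 0.2637 lat at throat -0.0103 slope deg 0.03
mid lateral of throat from TCP 0.0191, gap centres 0.0588
```

```bash
python3 - <<'E'
from geo import *
k=viewer.camera_info("top"); K=np.array([[k["fx"],0,k["cx"]],[0,k["fy"],k["cy"]],[0,0,1]]); T=np.linalg.inv(k["world_to_cam"])
def onplane(uv,z):
    n=cv2.undistortPoints(np.array(uv,float).reshape(-1,1,2),K,np.array(k["dist_coeffs"]))[:,0]
    r=np.c_[n,np.ones(len(n))]@T[:3,:3].T; s=(z-T[2,3])/r[:,2]; return T[:3,3]+r*s[:,None]
im=cv2.imread("pics/top0.png").astype(float)
w=im[:,:,0].copy(); w[:, :]-=60  # blue: wood low, metal high
res=[]
for lo,hi in ((262,283),(283,304)):
    pts=[]
    for v in range(110,136):
        r=im[v,lo:hi,0]; b=np.median(np.sort(r)[:6]); a=np.clip(r-b-25,0,None)
        if a.max()>40: pts.append(((a*np.arange(lo,hi)).sum()/a.sum(),v))
    print(pts[0],pts[-1],len(pts)); p=onplane(pts,.203); f=np.polyfit(p[:,0],p[:,1],1); tip=onplane([[pts[-1][0],pts[-1][1]+.5]],.2)[0]
    print("yaw %.2f"%np.degrees(np.arctan(f[0])),"y at .732: %.4f"%np.polyval(f,.732),"tip",tip.round(4),"resid",np.std(p[:,1]-np.polyval(f,p[:,0])).round(4)); 
big=cv2.resize(im[60:150,240:320].astype(np.uint8),None,fx=6,fy=6,interpolation=cv2.INTER_NEAREST); cv2.imwrite("pics/br.png",big)
E
```

```text
(np.float64(269.923145665773), 110) (np.float64(274.16326530612247), 132) 23
yaw 9.37 y at .732: 0.1884 tip [0.6763 0.1807 0.2   ] resid 0.0009
(np.float64(293.8887908208297), 110) (np.float64(296.458984375), 128) 19
yaw 7.62 y at .732: 0.1287 tip [0.6858 0.1232 0.2   ] resid 0.0002
```

View pics/br.png

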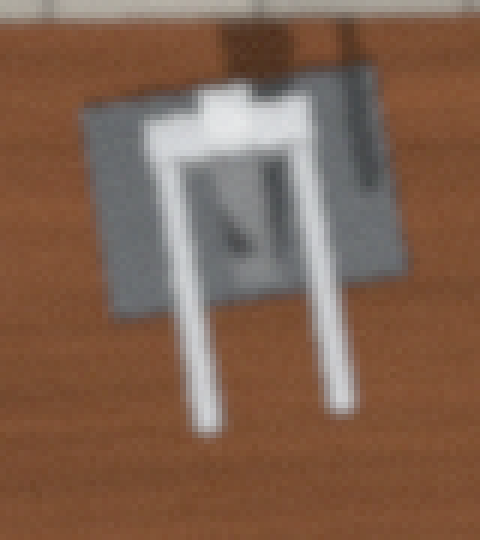

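```bash
python3 -m jog '[[0,0.001,-0.002,0.001,1.3,0,0],[0,0.003,-0.005,0.002,1.55,0,0],[0,0.005,-0.009,0.003,1.25,0,0],[0,0.007,-0.013,0.004,0.85,0,0],[0,0.009,-0.016,0.005,0.5,0,0],[0,0.011,-0.018,0.006,0.2,0,0],[0,0.012,-0.02,0.007,0,0,0]]'; python3 plan2.py '[1.3,1.55,1.25,0.85,0.5,0.2,0]' '[0.002,0.005,0.009,0.013,0.016,0.018,0.02]' '[]' 4; python3 br.py
```

```text
time_s: 25.18
position: [0.4872, 0.1204, 0.0958]
tcp_rot: [[0.988, 0.152, -0.0], [0.152, -0.988, 0.002], [0.0, -0.002, -1.0]]
force: [0.0, 0.5, -8.6]
opening: 0.341
grasp_force: 30.0
pos [0.487  0.1201 0.0959] yaw 8.75 n 1721 F [ 0.7 -0.1 -7. ]
t 25.38 raw [0.0367 0.0384 0.0405 0.0429] phi0 -0.15 p [ 2.95000e-02 -4.10000e-03  4.34970e+00  2.08309e+01  9.95800e-01] fitres [ 0.0003 -0.0002 -0.0007] | NOW lean 0.0401 v 0.0450
ax [1.11, 1.26, 0.99, 0.61, 0.27, 0.02, -0.15, -0.26, -0.32, -0.34, -0.32, -0.21]
al [0.046, 0.043, 0.037, 0.03, 0.023, 0.016, 0.01, 0.006, 0.003, 0.002, 0.001]
v  [-0.006, -0.038, -0.056, -0.062, -0.059, -0.05, -0.04, -0.028, -0.017, -0.008, -0.002]
117 tip ahead of TCP 0.2686 lat at throat 0.0254 slope deg -8.40
127 tip ahead of TCP 0.2062 lat at throat -0.0309 slope deg 2.03
mid lateral of throat from TCP -0.0028, gap centres 0.0563
```

```bash
python3 -m jog '[[0,0,0,0,1.2,0,0],[0,0,0,0,1.35,0,0],[0,0,0,0,1.05,0,0],[0,0,0,0.002,0.65,0,0],[0,0,0,0.004,0.3,0,0],[0,0,0,0.006,0.05,0,0],[0,0,0,0.007,-0.15,0,0]]'; python3 plan2.py '[1.2,1.35,1.05,0.65,0.3,0.05,-0.15]' '[]' '[]' 4
```

```text
time_s: 26.25
position: [0.487, 0.1202, 0.0887]
tcp_rot: [[0.988, 0.152, -0.0], [0.152, -0.988, -0.0], [-0.0, 0.0, -1.0]]
force: [-0.4, 0.4, -7.2]
opening: 0.342
grasp_force: 30.0
pos [0.4872 0.1202 0.0889] yaw 8.74 n 1699 F [ 0.9  0.4 -7.8]
t 26.45 raw [0.0228 0.021  0.0197 0.0184] phi0 -0.00 p [ 2.91000e-02 -3.60000e-03  4.36950e+00  2.08433e+01  9.95900e-01] fitres [ 0.0004 -0.0002 -0.0007] | NOW lean 0.0123 v -0.0310
ax [-0.02, -0.04, -0.04, -0.04, -0.04, -0.03, -0.02, -0.02, -0.01, -0.01, -0.01, -0.0]
al [0.006, 0.004, 0.003, 0.002, 0.001, 0.001, 0.0, 0.0, 0.0, 0.0, 0.0]
v  [-0.019, -0.014, -0.01, -0.007, -0.005, -0.003, -0.002, -0.001, -0.001, -0.0, -0.0]
```

```bash
python3 -m jog '[[0,0.004,0,0,0.08,0,0],[0,0.011,0,0,0.05,0,0],[0,0.02,0,0,0,0,0],[0,0.03,0,0,0,0,0],[0,0.04,0,0,0,0,0],[0,0.048,0,0,0,0,0],[0,0.054,0,0,0,0,0],[0,0.057,0,0,0,0,0]]'; python3 plan2.py '[0.08,0.05,0,0,0,0,0,0]' '[]' '[]' 4; python3 pic.py pre side 120 40 400 320
```

```text
time_s: 27.45
position: [0.5438, 0.1288, 0.0889]
tcp_rot: [[0.988, 0.152, -0.0], [0.152, -0.988, -0.0], [-0.0, -0.0, -1.0]]
force: [-0.4, 0.3, -6.4]
opening: 0.345
grasp_force: 30.0
pos [0.543  0.1287 0.0888] yaw 8.74 n 1641 F [ 0.6  0.3 -7.3]
t 27.65 raw [0.0339 0.0371 0.0406 0.0448] phi0 -0.00 p [ 2.9400e-02 -3.5000e-03  4.4028e+00  2.0854e+01  9.9600e-01] fitres [ 0.0002  0.     -0.0005] | NOW lean 0.0447 v 0.0861
ax [1.71, 2.0, 1.65, 1.13, 0.65, 0.28, 0.03, -0.13, -0.23, -0.27, -0.24, -0.09]
al [0.059, 0.057, 0.05, 0.041, 0.031, 0.022, 0.014, 0.008, 0.004, 0.002, 0.001]
v  [0.01, -0.038, -0.068, -0.08, -0.078, -0.069, -0.055, -0.039, -0.024, -0.011, -0.003]
27.7 [ 0.21279012 -0.16289238 -7.29118516] [-0.01832566  0.0394195  -0.01086444]
```

View pics/pre.png

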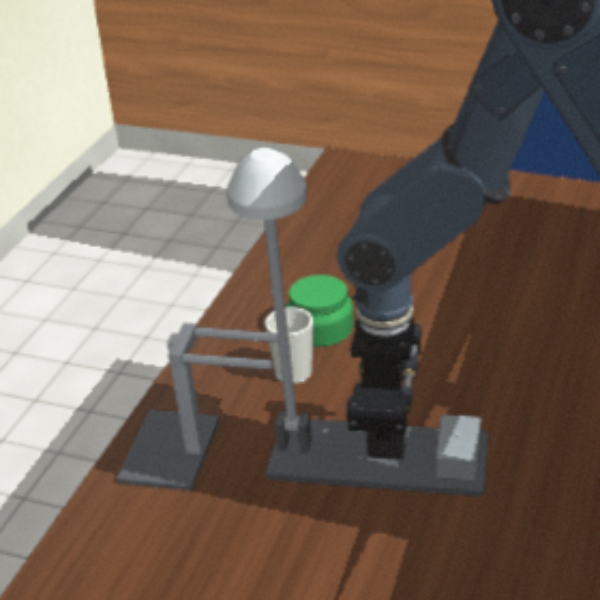

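```bash
python3 -c "
import json;l=json.load(open('log.json'));l[-1]['t'].append(l[-1]['t'][-1]+.05);l[-1]['am'].append(.0492);json.dump(l,open('log.json','w'))"; python3 -m jog '[[0,0,0,0,1.95,0,0],[0,0,0,0,2.3,0,0],[0,0,0,0,1.9,0,0],[0,0,0,0,1.3,0,0],[0,0,0,0,0.75,0,0],[0,0,0,0,0.35,0,0],[0,0,0,0,0.05,0,0]]'; python3 plan2.py '[1.95,2.3,1.9,1.3,0.75,0.35,0.05]' '[]' '[]' 4
```

```text
time_s: 28.58
position: [0.5434, 0.1289, 0.089]
tcp_rot: [[0.988, 0.152, -0.0], [0.152, -0.988, 0.001], [-0.0, -0.001, -1.0]]
force: [0.2, 0.1, -7.7]
opening: 0.343
grasp_force: 30.0
pos [0.5434 0.1288 0.0889] yaw 8.74 n 1651 F [-0.1  0.  -7.6]
t 28.78 raw [0.0349 0.0322 0.0301 0.0277] phi0 -0.05 p [ 2.86000e-02 -3.40000e-03  4.49150e+00  2.08085e+01  9.96800e-01] fitres [ 0.0003 -0.0003 -0.0004] | NOW lean 0.0216 v -0.0418
ax [0.05, 0.02, -0.02, -0.05, -0.07, -0.08, -0.08, -0.08, -0.08, -0.08, -0.07, -0.06]
al [0.013, 0.01, 0.007, 0.005, 0.003, 0.002, 0.001, 0.001, 0.0, 0.0, 0.0]
v  [-0.029, -0.024, -0.019, -0.015, -0.011, -0.008, -0.006, -0.004, -0.002, -0.001, -0.0]
```

```bash
python3 -m jog '[[0,0.004,0,0,0.2,0,0],[0,0.011,0,0,0.15,0,0],[0,0.02,0,0,0.08,0,0],[0,0.03,0,0,0,0,0],[0,0.04,-0.001,0,-0.05,0,0],[0,0.048,-0.001,0,-0.05,0,0],[0,0.055,-0.001,0,-0.05,0,0],[0,0.059,-0.001,0,-0.05,0,0]]'; python3 plan2.py '[0.2,0.15,0.08,0,-0.05,-0.05,-0.05,-0.05]' '[]' '[]' 4
```

```text
time_s: 29.78
position: [0.602, 0.1388, 0.0889]
tcp_rot: [[0.988, 0.152, -0.0], [0.152, -0.988, -0.0], [-0.0, 0.0, -1.0]]
force: [0.2, -0.5, -7.5]
opening: 0.342
grasp_force: 30.0
pos [0.6012 0.1387 0.0888] yaw 8.74 n 1621 F [ 0.5 -0.7 -6.5]
t 29.98 raw [0.0053 0.0055 0.0053 0.0055] phi0 -0.00 p [ 2.85000e-02 -3.40000e-03  4.49970e+00  2.08159e+01  9.97100e-01] fitres [ 0.0001 -0.0001 -0.0006] | NOW lean 0.0011 v -0.0070
ax [-0.04, -0.05, -0.04, -0.03, -0.02, -0.01, -0.01, -0.0, 0.0, 0.0, 0.0, -0.0]
al [-0.0, -0.0, -0.001, -0.001, -0.0, -0.0, -0.0, -0.0, -0.0, -0.0, -0.0]
v  [-0.003, -0.002, -0.0, 0.001, 0.001, 0.001, 0.001, 0.001, 0.0, 0.0, 0.0]
```

```bash
python3 -m jog '[[0,0,0,0.004,0,0,0],[0,0,0,0.009,0,0,0],[0,0,0,0.014,0,0,0],[0,0,0,0.018,0,0,0],[0,0,0,0.0205,0,0,0],[0,0,0,0.0215,0,0,0],[0,0,0,0.022,0,0,0]]'; python3 plan2.py '[0,0,0,0,0,0,0]' '[]' '[]' 3
```

```text
time_s: 30.85
position: [0.6014, 0.1387, 0.0686]
tcp_rot: [[0.988, 0.152, -0.0], [0.152, -0.988, 0.0], [-0.0, -0.0, -1.0]]
force: [-4.6, -1.5, 7.4]
opening: 0.344
grasp_force: 30.0
pos [0.6014 0.1387 0.0686] yaw 8.74 n 1543 F [-4.4 -1.   5.5]
t 31.00 raw [0.0342 0.0378 0.0413] phi0 -0.00 p [ 2.88000e-02 -3.60000e-03  4.52190e+00  2.08395e+01  9.97600e-01] fitres [ 0.0001 -0.0002  0.    ] | NOW lean 0.0417 v 0.0857
ax [1.66, 1.94, 1.61, 1.11, 0.64, 0.29, 0.04, -0.12, -0.21, -0.25, -0.22, -0.09]
al [0.056, 0.054, 0.048, 0.039, 0.03, 0.021, 0.014, 0.008, 0.004, 0.002, 0.001]
v  [0.012, -0.035, -0.065, -0.076, -0.075, -0.065, -0.052, -0.038, -0.023, -0.01, -0.003]
```

```bash
python3 -m jog '[[0,0,0,-0.001,0,0,0],[0.5,0,0,-0.001,0,0,0],[0.8,0,0,-0.001,0,0,0],[0.8,0,0,-0.001,0,0,0],[0.8,0,0,-0.001,0,0,0]]'; python3 pic.py rel side 120 40 400 320; python3 - <<'E'
from head import *
t,a,phi,n,mn,s=meas(); print(t,a,n)
for c in ("side","top"):
    viewer.capture(c)
    for k in ("lamp_neck","bracket_throat","lamp_base"): print(c,k,[(np.round(r["xyz"],4).tolist(),round(r["p"],2)) for r in models.tip_of(c,k)[:1]])
E
```

```text
time_s: 31.62
position: [0.602, 0.1387, 0.068]
tcp_rot: [[0.988, 0.152, 0.001], [0.152, -0.988, 0.0], [0.001, 0.0, -1.0]]
force: [-0.8, 0.0, -0.4]
opening: 0.703
grasp_force: 0.0
31.675 [-0.07143511  0.44789213  0.08891583] [0.04581145 0.01757409 0.01799512]
31.675 0.0915336819982896 1511
side lamp_neck [([0.7265, 0.1756, 0.1971], 0.88)]
side bracket_throat [([0.7355, 0.1607, 0.2005], 0.78)]
side lamp_base [([0.6029, 0.1413, 0.0015], 0.93)]
top lamp_neck [([0.73, 0.1727, 0.1999], 0.98)]
top bracket_throat [([0.7275, 0.1618, 0.1989], 0.81)]
top lamp_base []
```

View pics/rel.png

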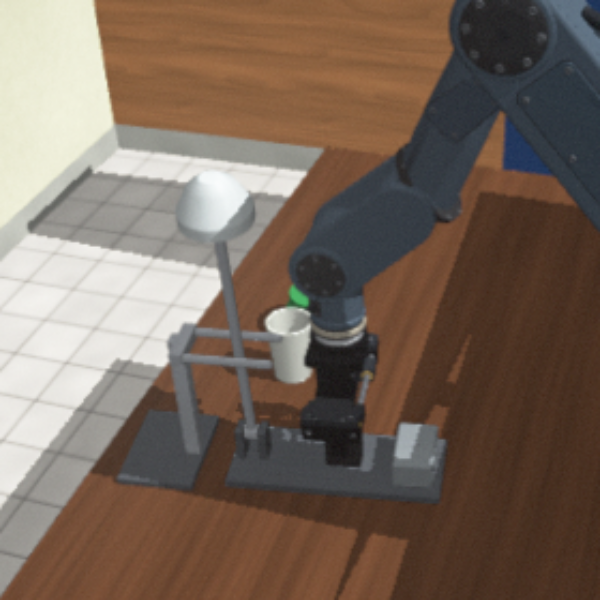

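```bash
python3 -m jog '[[0.9,0,0,-0.004,0,0,0],[0.9,0,0,-0.014,0,0,0],[0.9,0,0,-0.028,0,0,0],[0.9,0,0,-0.042,0,0,0],[0.9,0,0,-0.056,0,0,0],[0.9,0,0,-0.066,0,0,0],[0.9,-0.01,0,-0.075,0,0,0],[0.9,-0.03,0,-0.085,0,0,0],[0.9,-0.055,0,-0.095,0,0,0],[0.9,-0.08,0,-0.105,0,0,0],[0.9,-0.1,0,-0.11,0,0,0],[0.9,-0.11,0,-0.11,0,0,0],[0.9,-0.11,0,-0.11,0,0,0]]'; python3 - <<'E'
from geo import *
P=cloud("top")[1]; cv2.imwrite("pics/end.png",viewer.capture("side")[0])
q=P[(abs(P[:,0]-.61)<.16)&(abs(P[:,1]-.14)<.06)&(P[:,2]>.005)&(P[:,2]<.03)]; q=q[abs((q[:,:2]-[.6015,.1388])@[-.152,.988])<.05]
print(len(q),np.linalg.lstsq(np.c_[q[:,:2]-q[:,:2].mean(0),np.ones(len(q))],q[:,2],rcond=None)[0])
for k in ("lamp_neck","lamp_base"): print(k,[(np.round(r["xyz"],4).tolist(),round(r["p"],2)) for r in models.tip_of("side",k)[:1]])
s=bot.read_state(); print(s["time_s"],s["force"])
E
```

```text
time_s: 33.75
position: [0.4921, 0.122, 0.1779]
tcp_rot: [[0.988, 0.152, -0.001], [0.152, -0.988, 0.0], [-0.001, -0.0, -1.0]]
force: [1.3, 0.0, -0.1]
opening: 0.902
grasp_force: 0.0
1311 [-0.0050688  -0.00105488  0.01505182]
lamp_neck [([0.7259, 0.1741, 0.1979], 0.93)]
lamp_base [([0.602, 0.1385, 0.0009], 0.75)]
33.95 [ 0.89519342  0.14504709 -0.24264687]
```

View pics/end.png

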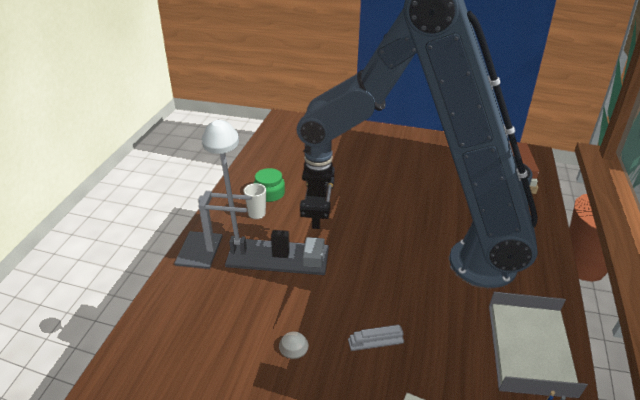

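The picture shows the base flat on the desk, with the plate around (278,255). The mast rests between the prongs at (235,207), the gripper is clear at (316,210), and the other things are where they were.

```bash
python3 -c "
from rig import workorder; print(workorder.hand_in())"
```

```text
the job is handed in; nothing more can be done
None
```

The lamp was balanced in the air for more than five seconds and carried in balanced; it now stands flat on the desk, released, with its mast held up by the bracket prongs, and I handed the job in at about 34 s.

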